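# Knife-edge balance check of sealed rotors

### The arm

A 7-joint arm with a two-finger parallel gripper is mounted at the origin on the work surface. World frame = base frame: x ahead of the robot, y to its left, z up, the work surface at z = 0. Lengths are in m, angles in rad, forces in N, time in s.
With the tool pointing down it reaches from about 0.35 to 0.9 m from the base axis. Payload 8.1 kg.
Tool frame: the origin (TCP) lies at the centre of the arm's flange, where the gripper is bolted on; the fingertips stand 178 mm ahead of it and the grasp point (between the pads) lies 159 mm ahead of it; x points along the fingers, z is the direction in which the jaws open and shut, and the axes are right-handed (so a half turn about x gives the same grasp; the last joint's range is limited). The gripper opens to 92 mm and grips with 3 to 60 N. Pads are 19 mm wide; open, the fingers measure 130 mm over their backs; the gripper's body (75 mm by 190 mm) begins 47 mm behind the grasp point.
Start: joints at [-1.307, 0.434, 0.025, 1.573, -0.012, 1.134, -0.075], TCP at [0.224, 0.583, 0.405] pointing down, gripper open.
Joint ranges: [-2.62, 2.62], [-0.44, 2.09], [-1.27, 1.32], [0.08, 2.57], [-1.32, 4.46], [0.12, 2], [-2.74, 2.74]. Speed limits (rad/s): [2.22, 2.22, 3.01, 3.01, 3.14, 3.14, 3.14].

### API

Orientations are given as a rotation vector (axis times angle).
In Python, from cell import arm, get_image, search_frame, pinpoint gives the robot as it stands.
- The arm moves only by the tool arm_command, never from a script. Its argument "motion" is a list of rows, each a list of 7 numbers: the finger opening in mm, from 0 to 91.8, then the shift along the tool's x, y, z in mm, then the turn, a rotation vector about the tool's x, y, z in degrees. In form: [[fingers, x, y, z, ax, ay, az], ...]. A call has 1 to 5 rows; each row shifts and turns the commanded pose from where the row before left it, along the tool's axes as they then stand; what a row does not reach is not made up. A row lasts 1/8 s, in which the tool goes at most 62.5 mm and 10.7 degrees, less where a joint would pass 70% of its speed; a pose out of reach is approached as far as the arm can. A call with a gripper value outside its range is refused whole. The fingers move at their own pace and stop on an object; "newtons" is the grip in N (left out, the last holds). Time passes only in rows, so rows that do not move let the fingers close. It gives the time, the measured TCP pose, the force and the opening at its end, in the units of the state.
- arm.observe(): the state, without advancing time (a new reading comes with each control period).
- get_image(name): name is "scene" or "top" or "wrist"; returns a dict with "frame" (420x560x3 uint8, red, green, blue), "range_z" (420x560 float32, m along the optical axis (not along the pixel's ray), 0 where there is no reading), "K" (3x3 intrinsics, pixels), "origin" and "rotation" of the camera in the world; the wrist camera has in their place "tool_from_camera" (4x4, takes a point from camera to tool coordinates, whose origin is the TCP and whose axes are the tool frame's). Camera axes: x right, y down, z forward; pixel columns grow to the right and rows downward; lengths in m; the calibration is good to about 2 mm. A picture is of the moment at which its call begins: read the wrist's pose just before it.
- arm.sign_off(): hands the job in, once; it reports no verdict.
Trained networks look in the newest picture that a camera, given by its name, has taken for a name from the list of things; names that differ only in an ending like _2 or _b are one class to them, and where a whole thing is asked for, a point or a joint stands for the part that bears it (a point fixed in the world has none). Each returns a list of dicts, best first, with "p" (0 to 1); they miss things now and then, are a little off and sometimes report something else, mostly with a low value. They report only what shows in the picture. A call takes as long as a camera call.
- search_frame(camera, target): "point" ([x, y, z] in m, in world coordinates, good to about 4 mm: the middle of the surface that is visible of it).
- pinpoint(camera, target): "point" ([x, y, z] in m, in world coordinates, good to about 4 mm: a listed point, or the origin of a listed thing).
The state is a dict: "clock": time; "joints": joint angles; "dq": joint speeds; "joint_efforts": joint torques, N m; "position": TCP position; "ee_rot": TCP orientation; "force": force on the tool from outside, world axes, zero at the start; "ft_torque": the same for the moment, N m; "width": opening from 0.0 (shut) to 1.0 (fully open).
Only numpy, scipy, OpenCV 4.12 (cv2) and the standard library are available. Lean on these libraries where they do the work, as an engineer would, in place of code of your own. Each camera call takes 0.05 s, during which the arm holds its last target. There are 200 camera calls.

### The job

Check the sealed rotors one at a time: lay each with its middle across the next free knife edge of the numbered rack (edge 1 first, then 2, and so on), let go and watch it for a second or two; if it stays level, leave it there. If it tips, take it off and lay it by its middle across a free edge of the reject rack, where it is left leaning so that its heavy end shows, and use the freed numbered edge for the next rotor. Finish with every rotor on one of the racks, no gap in the numbered row, and leave the lens cell and the brass ring alone.

Things in the scene. Friction and masses are not known exactly. Their poses are not given: they have to be found in the camera images.
- rotor_a: sealed black bar rotor 128 mm long (x), 14 thick, waist 20 wide, round 44 mm lobes at both ends (centres 42 mm out), in the middle a square aluminium hub 22 x 22 mm, 14 to 44 mm above the flat underside, to grip. Origin: centre of the underside, z up. 0.13 to 0.2 kg. All look alike; inside, the mass is centred or about 19 mm off towards one end. May be absent.
- rotor_b: sealed black bar rotor 128 mm long (x), 14 thick, waist 20 wide, round 44 mm lobes at both ends (centres 42 mm out), in the middle a square aluminium hub 22 x 22 mm, 14 to 44 mm above the flat underside, to grip. Origin: centre of the underside, z up. 0.13 to 0.2 kg. All look alike; inside, the mass is centred or about 19 mm off towards one end. May be absent.
- rotor_c: sealed black bar rotor 128 mm long (x), 14 thick, waist 20 wide, round 44 mm lobes at both ends (centres 42 mm out), in the middle a square aluminium hub 22 x 22 mm, 14 to 44 mm above the flat underside, to grip. Origin: centre of the underside, z up. 0.13 to 0.2 kg. All look alike; inside, the mass is centred or about 19 mm off towards one end. May be absent.
- rotor_d: sealed black bar rotor 128 mm long (x), 14 thick, waist 20 wide, round 44 mm lobes at both ends (centres 42 mm out), in the middle a square aluminium hub 22 x 22 mm, 14 to 44 mm above the flat underside, to grip. Origin: centre of the underside, z up. 0.13 to 0.2 kg. All look alike; inside, the mass is centred or about 19 mm off towards one end. May be absent.
- rotor_e: sealed black bar rotor 128 mm long (x), 14 thick, waist 20 wide, round 44 mm lobes at both ends (centres 42 mm out), in the middle a square aluminium hub 22 x 22 mm, 14 to 44 mm above the flat underside, to grip. Origin: centre of the underside, z up. 0.13 to 0.2 kg. All look alike; inside, the mass is centred or about 19 mm off towards one end. May be absent.
- rotor_f: sealed black bar rotor 128 mm long (x), 14 thick, waist 20 wide, round 44 mm lobes at both ends (centres 42 mm out), in the middle a square aluminium hub 22 x 22 mm, 14 to 44 mm above the flat underside, to grip. Origin: centre of the underside, z up. 0.13 to 0.2 kg. All look alike; inside, the mass is centred or about 19 mm off towards one end. May be absent.
- rotor_g: sealed black bar rotor 128 mm long (x), 14 thick, waist 20 wide, round 44 mm lobes at both ends (centres 42 mm out), in the middle a square aluminium hub 22 x 22 mm, 14 to 44 mm above the flat underside, to grip. Origin: centre of the underside, z up. 0.13 to 0.2 kg. All look alike; inside, the mass is centred or about 19 mm off towards one end. May be absent.
- numbered_rack: fixed grey plate 176 (x) x 234 (y) x 8 mm, origin under its centre; four steel knife edges in a row, 56 mm apart in y, each 26 mm long (y), 12 mm above the plate, with a level top 10 mm wide (x). The rim on the -x side (towards the robot) bears 1 to 4 white pips beside edges 1 to 4; edge 1 is at the +y end. Stands left or right.
- edge_1 (a point): middle of the top of knife edge 1 (1 pip), 20 mm above the table; axes as the rack. A rotor lies across it, length along x, middle on this point: with centred mass it stays level, otherwise it tips at once by about 0.2 rad until its heavy lobe touches the plate, and leans there.
- edge_2 (a point): middle of the top of knife edge 2 (2 pips), 20 mm above the table; axes as the rack. A rotor lies across it, length along x, middle on this point: with centred mass it stays level, otherwise it tips at once by about 0.2 rad until its heavy lobe touches the plate, and leans there.
- edge_3 (a point): middle of the top of knife edge 3 (3 pips), 20 mm above the table; axes as the rack. A rotor lies across it, length along x, middle on this point: with centred mass it stays level, otherwise it tips at once by about 0.2 rad until its heavy lobe touches the plate, and leans there.
- edge_4 (a point): middle of the top of knife edge 4 (4 pips), 20 mm above the table; axes as the rack. A rotor lies across it, length along x, middle on this point: with centred mass it stays level, otherwise it tips at once by about 0.2 rad until its heavy lobe touches the plate, and leans there.
- reject_rack: fixed dark steel plate 176 (x) x 178 (y) x 8 mm without pips, origin under its centre; three knife edges like those of the numbered rack, 56 mm apart in y. On the other side from the numbered rack.
- reject_1 (a point): middle of the top of reject knife edge 1 (1 at the +y end), 20 mm above the table; axes as the rack
- reject_2 (a point): middle of the top of reject knife edge 2 (1 at the +y end), 20 mm above the table; axes as the rack
- reject_3 (a point): middle of the top of reject knife edge 3 (1 at the +y end), 20 mm above the table; axes as the rack
- lens_cell: bystander: small black stepped lens cell, 34 mm diameter, 34 mm high, origin at its underside; leave alone
- adapter_ring: bystander: brass adapter ring, 34 mm diameter, 12 mm high, origin at its underside; leave alone

How it is judged:
By the outcome, as a careful person would: the job done as asked, in the order asked, and still so for the second after the job is handed in, with the robot touching nothing.
Of rotor_a, rotor_b, rotor_c, rotor_d, rotor_e, rotor_f, rotor_g only 5 to 7 are there at a start; the rules pass over those that are not, and their reading is None.
At some moment in a run one of rotor_a, rotor_b, rotor_c, rotor_d, rotor_e, rotor_f, rotor_g may be knocked a few centimetres aside while the robot is not near it.
Once in a run the grip may slacken for a moment while it holds something.
It also fails if it takes over 210 s, if anything falls off the work surface, if the arm or the gripper's body presses on something with over 40 N, if the wrist force passes 120 N, or if a joint passes its speed limit or range.

## Working session

There is one attempt and no reset: what is moved stays moved. The work goes in short steps, Python scripts to look and compute and a tool call to move; the robot and the scene stay as the last step left them, time stands still between calls to the robot, and variables do not carry over. Pictures are saved under pics/ and viewed, about 12 in all and at most 16, crops included, and the job is handed in when it is done.

Besides the shell and the picture viewer there is one more tool, called as name(argument=value, ...) on one line, values as JSON. arm_command: Moves the arm, as the interface text tells. Its arguments: {"type":"object","properties":{"motion":{"type":"array"},"newtons":{"type":"number"}},"required":["motion"]}

```bash
ls; mkdir -p pics
cat > h.py <<'E'
import numpy as np, cv2
from scipy.spatial.transform import Rotation as R
from cell import arm, get_image, search_frame, pinpoint
def snap(name, f=None):
    s=arm.observe(); im=get_image(name)
    if f: cv2.imwrite('pics/'+f, im['frame'][:,:,::-1])
    if name=='wrist':
        T=np.eye(4); T[:3,:3]=R.from_rotvec(s['ee_rot']).as_matrix(); T[:3,3]=s['position']
        T=T@np.array(im['tool_from_camera'])
    else:
        T=np.eye(4); T[:3,:3]=im['rotation']; T[:3,3]=im['origin']
    z=im['range_z']; v,u=np.indices(z.shape)
    K=np.array(im['K']); P=np.stack([(u-K[0,2])/K[0,0]*z,(v-K[1,2])/K[1,1]*z,z],-1)
    W=P@T[:3,:3].T+T[:3,3]; W[z==0]=np.nan
    return im,W
E
python3 - <<'E'
from h import *
s=arm.observe(); print(s); print(R.from_rotvec(s['ee_rot']).as_matrix().round(3))
im,W=snap('top','top0.png'); print(im['origin'],im['rotation'],im['K'])
for t in ['rotor_a','edge_1','reject_1','numbered_rack','reject_rack','lens_cell','adapter_ring']:
    print(t,[(np.round(d['point'],3).tolist(),round(d['p'],2)) for d in pinpoint('top',t)])
im,W=snap('scene','scene0.png')
E
```

```text
pics
{'clock': 0.0, 'joints': array([-1.30659947,  0.43520343,  0.02497741,  1.57411694, -0.01161824,
        1.1339882 , -0.07510535]), 'dq': array([-0.00010234, -0.00110452,  0.00031166,  0.00022979, -0.00035832,
       -0.00205507,  0.00011427]), 'joint_efforts': array([-4.67650116e-04, -6.67862034e+01,  9.84622948e-01, -3.14454782e+01,
       -6.05442119e-02,  4.31448966e-02,  1.67554613e-04]), 'position': array([0.22408537, 0.58318924, 0.40394927]), 'ee_rot': array([-0.93581929,  1.3619716 ,  0.93418176]), 'force': array([ 0.19471558,  0.26718885, -0.77601194]), 'ft_torque': array([ 0.01216133, -0.01025929,  0.0242433 ]), 'width': 1.0018355351512314}
[[-0.    -0.933  0.359]
 [-0.002  0.359  0.933]
 [-1.    -0.    -0.002]]
[ 4.67825144e-01 -2.99214579e-04  8.53971850e-01] [-2.12863718  2.19166368 -0.10535967] [[385.65498932   0.         276.53318811]
 [  0.         385.65498932 205.25661676]
 [  0.           0.           1.        ]]
rotor_a [([0.653, 0.091, -0.001], 0.94), ([0.661, -0.003, 0.001], 0.89), ([0.66, 0.166, 0.002], 0.76), ([0.654, -0.084, -0.003], 0.64), ([0.646, 0.251, -0.001], 0.56), ([0.584, -0.4, 0.003], 0.37)]
edge_1 [([0.428, -0.252, 0.023], 0.92), ([0.422, -0.144, 0.02], 0.9), ([0.424, -0.197, 0.021], 0.86), ([0.429, -0.313, 0.02], 0.85), ([0.434, 0.216, 0.022], 0.68)]
reject_1 [([0.433, 0.217, 0.023], 0.96), ([0.441, 0.27, 0.019], 0.91), ([0.429, 0.159, 0.016], 0.62)]
numbered_rack [([0.426, -0.228, -0.0], 0.65)]
reject_rack [([0.432, 0.211, -0.002], 0.68)]
lens_cell [([0.584, 0.403, 0.002], 0.81)]
adapter_ring [([0.584, -0.397, -0.0], 0.56)]
```

```bash
sed -i "s/T\[:3,:3\]=im\['rotation'\]/r=np.array(im['rotation']); T[:3,:3]=r if r.ndim==2 else R.from_rotvec(r).as_matrix()/" h.py
cat >> h.py <<'E'
def hubs(W, zlo=.030, zhi=.075, amin=40):
    # blobs of hub tops: (centroid xyz, long-axis yaw of the square)
    m=((W[...,2]>zlo)&(W[...,2]<zhi)&(np.abs(W[...,1])<.5)&(W[...,0]>.3)&(W[...,0]<.85)).astype(np.uint8)
    n,l,st,c=cv2.connectedComponentsWithStats(m)
    out=[]
    for i in range(1,n):
        if st[i,4]<amin: continue
        p=W[l==i]; zt=np.percentile(p[:,2],70); q=p[p[:,2]>zt-.008]
        r=cv2.minAreaRect(q[:,:2].astype(np.float32)*1000)
        out.append((np.round(r[0],1),np.round(r[1],1),round(r[2],1),round(zt*1000,1),len(q)))
    return out
E
python3 - <<'E'
from h import *
im,W=snap('top')
for o in hubs(W): print(*o)
# table height check
print(np.nanmedian(W[...,2]), np.nanpercentile(W[...,2],[5,50,95]))
E
```

```text
[6.54e+02 3.00e-01] [21.9 21.8] 6.0 44.6 108
[651.3 -84.1] [21.7 21.4] 0.7 44.6 112
[656.7 167.7] [22.  22.1] 8.7 44.5 112
[652.3 248.3] [23.  22.5] 88.6 45.0 117
[647.2  91.7] [22.4 22.1] 9.2 44.7 108
[584.7 398.2] [24.4 22.1] 88.4 34.7 110
0.0006481445908033678 [-7.50412072e-01  6.48144591e-04  8.54571039e-03]
```

View pics/top0.png

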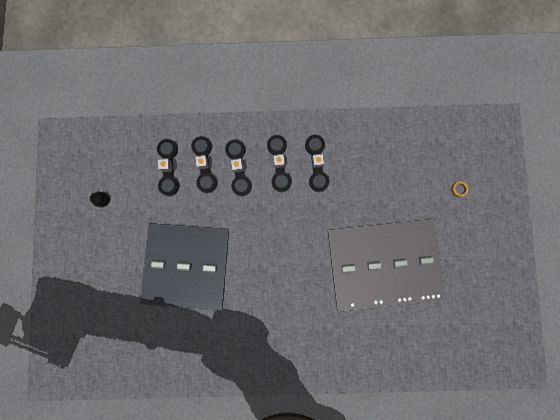

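```bash
cat >> h.py <<'E'
def blobs(W, zlo, zhi, box, amin=20):
    m=((W[...,2]>zlo)&(W[...,2]<zhi)&(W[...,0]>box[0])&(W[...,0]<box[1])&(W[...,1]>box[2])&(W[...,1]<box[3])).astype(np.uint8)
    n,l,st,c=cv2.connectedComponentsWithStats(m); out=[]
    for i in range(1,n):
        if st[i,4]<amin: continue
        p=W[l==i]; r=cv2.minAreaRect(p[:,:2].astype(np.float32)*1000)
        d=p[:,:2]-p[:,:2].mean(0); w,V=np.linalg.eigh(d.T@d); a=np.degrees(np.arctan2(V[1,1],V[0,1])); a=(a+90)%180-90
        out.append((np.round(p[:,:2].mean(0)*1000,1),np.round(r[0],1),np.round(r[1],1),'yaw %.1f'%a,'z %.1f'%(np.median(p[:,2])*1000),st[i,4]))
    return out
E
python3 - <<'E'
from h import *
im,W=snap('top')
print('rotors'); [print(*o) for o in blobs(W,.007,.03,(.55,.8,-.35,.35))]
print('edges'); [print(*o) for o in blobs(W,.0145,.03,(.34,.52,-.4,.4),12)]
print('plates'); [print(*o) for o in blobs(W,.005,.03,(.3,.55,-.4,.4),300)]
E
```

```text
rotors
[695.1   4.4] [695.2   4.6] [43.  45.6] yaw -3.3 z 14.2 319
[692.8 -80.9] [692.2 -81.4] [46.6 43.4] yaw -10.6 z 14.3 322
[654.7 167. ] [657.  168.1] [128.8  43.7] yaw 7.8 z 14.4 708
[651. 248.] [652.8 248.7] [127.6  43.2] yaw 2.1 z 14.5 725
[687.8  97.5] [687.6  97.9] [42.9 44. ] yaw 23.1 z 14.1 315
[616.2  -3.2] [618.4  -3.8] [39.8 54.9] yaw 4.6 z 14.3 368
[613.8 -86.2] [615.2 -86.2] [53.8 42. ] yaw 3.6 z 14.4 377
[609.7  85.8] [610.9  86.4] [53.7 43.4] yaw 8.1 z 14.3 370
edges
[ 431.2 -308. ] [ 431.5 -308.9] [14.5 26.5] yaw -86.0 z 19.5 84
[ 427.  -252.4] [ 426.9 -252.7] [13.7 27.4] yaw -81.0 z 19.7 81
[439.3 267.7] [439.3 267.8] [26.7 15.1] yaw 86.6 z 19.7 88
[433.4 212. ] [432.9 212.3] [26.2 14.9] yaw 83.8 z 20.0 87
[ 422.9 -196.9] [ 422.5 -197.3] [13.9 26.4] yaw -83.5 z 19.2 84
[428.  156.2] [428.8 156.1] [26.5 14.9] yaw 87.8 z 19.7 87
[ 418.6 -141. ] [ 418.2 -141.2] [13.7 26.2] yaw -86.1 z 19.7 84
plates
[ 423.5 -224.8] [ 424.6 -226. ] [176.2 236.2] yaw -85.6 z 8.4 8796
[432.2 211.9] [433.7 211.3] [181.1 177.8] yaw 82.3 z 8.3 6563
```

```bash
cat >> h.py <<'E'
def Rt(yaw,tilt=0):
    # tool x down, z along the rotor axis at yaw; tilt deg: rotor +x end goes down (rotation about its y)
    B=np.array([[0,0,1],[0,1,0],[-1,0,0]],float)
    return R.from_euler('ZY',[yaw,tilt],degrees=True).as_matrix()@B
def plan(goals, start=None, smax=55, amax=9):
    # goals: (x,y,z mm of TCP, yaw, tilt, fingers); prints rounded rows
    s=arm.observe(); p=s['position']*1000; M=R.from_rotvec(s['ee_rot']).as_matrix()
    print('now',p.round(1),'clock',round(s['clock'],2),'w',round(s['width']*91.8,1))
    for g in goals:
        gp=np.array(g[:3],float); G=Rt(g[3],g[4])
        n=int(max(1,np.ceil(np.linalg.norm(gp-p)/smax),np.ceil(np.degrees(R.from_matrix(M.T@G).magnitude())/amax)))
        rows=[]
        for k in range(n):
            f=1/(n-k); d=np.round(M.T@((gp-p)*f),0 if k<n-1 else 1); a=np.round(np.degrees(R.from_matrix(M.T@G).as_rotvec())*f,1)
            a[np.abs(a)<.15]=0
            p=p+M@d; M=M@R.from_rotvec(np.radians(a)).as_matrix()
            rows.append([g[5]]+(d+0).tolist()+(a+0).tolist())
        print(str([[float('%g'%x) if x%1 else int(x) for x in r] for r in rows]).replace(' ',''))
E
python3 - <<'E'
from h import *
plan([(651,-84,300,3.7,0,60),(651,-84,198,3.7,0,60)])
E
```

```text
now [224.2 583.4 404.8] clock 0.55 w 91.5
[[60,7,-43,-31,4.4,0,0],[60,7,-45,-28,4.3,0,0],[60,7,-47,-25,4.4,0,0],[60,7,-48,-21,4.3,0,0],[60,7,-50,-17,4.4,0,0],[60,7,-51,-13,4.3,0,0],[60,7,-52,-9,4.4,0,0],[60,7,-53,-6,4.3,0,0],[60,7,-53,-1,4.4,0,0],[60,7,-53,2,4.3,0,0],[60,7,-52,6,4.4,0,0],[60,7,-52,11,4.3,0,0],[60,7,-51,14,4.4,0,0],[60,7,-49,18,4.3,0,0],[60,6.7,-47.5,22.1,4.4,0,0]]
[[60,51,0,0,0,0,0],[60,51,0,0,0,0,0]]
```

arm_command(motion=[[60, 7, -43, -31, 4.4, 0, 0], [60, 7, -45, -28, 4.3, 0, 0], [60, 7, -47, -25, 4.4, 0, 0], [60, 7, -48, -21, 4.3, 0, 0], [60, 7, -50, -17, 4.4, 0, 0]], newtons=40)

```text
clock: 1.18
position: [0.3675, 0.3593, 0.3698]
ee_rot: [-0.641, 1.473, 0.642]
force: [1.4, 0.2, 0.8]
width: 0.655
```

arm_command(motion=[[60, 7, -51, -13, 4.3, 0, 0], [60, 7, -52, -9, 4.4, 0, 0], [60, 7, -53, -6, 4.3, 0, 0], [60, 7, -53, -1, 4.4, 0, 0], [60, 7, -53, 2, 4.3, 0, 0]])

```text
clock: 1.8
position: [0.5103, 0.1363, 0.3348]
ee_rot: [-0.347, 1.542, 0.347]
force: [0.5, 0.8, -0.0]
width: 0.651
```

arm_command(motion=[[60, 7, -52, 6, 4.4, 0, 0], [60, 7, -52, 11, 4.3, 0, 0], [60, 7, -51, 14, 4.4, 0, 0], [60, 7, -49, 18, 4.3, 0, 0], [60, 7, -47, 22, 4.4, 0, 0]])

```text
clock: 2.42
position: [0.6517, -0.0848, 0.2996]
ee_rot: [-0.049, 1.57, 0.049]
force: [0.7, 0.6, 0.5]
width: 0.651
```

arm_command(motion=[[60, 0, 0, 0, 0, 0, 0], [60, 0, 0, 0, 0, 0, 0]])

```text
clock: 2.68
position: [0.6507, -0.0832, 0.2994]
ee_rot: [-0.05, 1.571, 0.051]
force: [-0.2, 0.7, -0.2]
width: 0.651
```

Run:
```python
from h import *
im,W=snap('wrist','w0.png')
print('wrist hubs');[print(*o) for o in hubs(W,.03,.06,100)]
print('lobes');[print(*o) for o in blobs(W,.007,.03,(.5,.8,-.25,.1),200)]
im,W=snap('top');print('top');[print(*o) for o in hubs(W)]
```

```text
wrist hubs
[ 6.566e+02 -6.000e-01] [21.4 22. ] 5.5 44.4 846
[654.6 -84.7] [22.1 22. ] 3.7 44.3 675
lobes
[642.2  77.6] [649.5  75.3] [124.4  20.9] yaw 6.0 z 14.0 2730
[696.3   3.6] [695.4   3.3] [50.3 42.7] yaw 6.6 z 14.1 2354
[618.  -4.] [619.3  -4.1] [53.  43.1] yaw 4.7 z 14.1 2384
[654.4 -83.6] [654.4 -84.6] [128.   44.1] yaw 4.0 z 14.1 3918
[ 503.9 -121.7] [ 503.7 -121. ] [ 8.8 36.3] yaw -87.6 z 7.9 263
top
[656.5 167.6] [22.4 21.7] 6.1 45.0 112
[652.8 248.5] [22.  21.8] 1.5 44.4 120
[647.   91.3] [22.  21.6] 7.7 44.9 109
[584.8 397.5] [25.3 23.5] 66.0 35.0 109
```

View pics/w0.png

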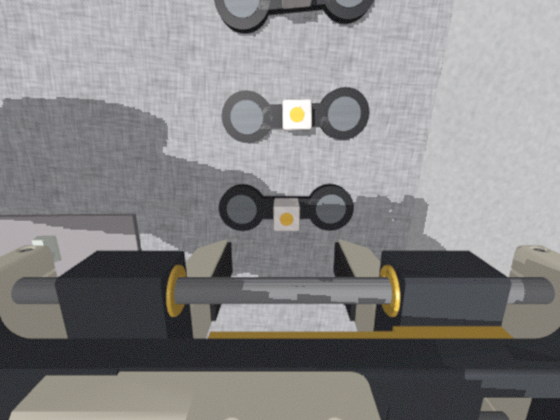

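arm_command(motion=[[60, 50, -1, 2, 0, 0, 0], [60, 51, 0, 0, 0, 0, 0], [60, 0, 0, 0, 0, 0, 0], [10, 0, 0, 0, 0, 0, 0], [10, 0, 0, 0, 0, 0, 0]])

```text
clock: 3.4
position: [0.6533, -0.0841, 0.2006]
ee_rot: [-0.051, 1.568, 0.051]
force: [1.2, 0.2, 0.4]
width: 0.486
```

arm_command(motion=[[10, 0, 0, 0, 0, 0, 0], [10, 0, 0, 0, 0, 0, 0], [10, 0, 0, 0, 0, 0, 0], [10, -30, 0, 0, 0, 0, 0], [10, -50, 0, 0, 0, 0, 0]])

```text
clock: 4.03
position: [0.6519, -0.0841, 0.2776]
ee_rot: [-0.05, 1.575, 0.051]
force: [0.7, 0.3, -0.7]
width: 0.236
```

Run:
```python
from h import *
im,W=snap('wrist','w1.png')
print('wrist');[print(*o) for o in blobs(W,.06,.115,(.5,.8,-.25,.1),200)]
plan([(418.6,-141,300,4.3,0,10),(418.6,-141,219,4.3,0,10)])
```

```text
wrist
[651.3 -72.8] [651.4 -72.6] [127.1  20.6] yaw 3.7 z 92.4 5757
now [654.2 -85.1 285.7] clock 4.08 w 21.8
[[10,-3,-8,-48,0,0,0],[10,-3,-8,-48,-0.2,0,0],[10,-3,-8,-48,-0.2,0,0],[10,-3,-8,-47,0,0.2,0],[10,-3.5,-8,-47.8,-0.3,0,0]]
[[10,41,0,0,0,0,0],[10,40,0.1,-0.2,0,0,0]]
```

arm_command(motion=[[10, 0, 0, 0, 0, 0, 0], [10, 0, 0, 0, 0, 0, 0]])

```text
clock: 4.32
position: [0.6523, -0.0841, 0.2775]
ee_rot: [-0.05, 1.572, 0.051]
force: [-0.9, -0.2, -0.9]
width: 0.24
```

Run:
```python
from h import *
im,W=snap('wrist')
print('wrist');[print(*o) for o in blobs(W,.06,.115,(.5,.8,-.25,.1),200)]
plan([(420,-141,300,4.3,0,10),(420,-141,219,4.3,0,10)])
im,W=snap('top','t1.png')
print('edges'); [print(*o) for o in blobs(W,.0165,.03,(.34,.52,-.4,.4),12)]
```

```text
wrist
[652.1 -72.8] [652.1 -72.6] [127.2  20.6] yaw 3.7 z 92.3 5763
now [652.2 -84.1 277.3] clock 4.38 w 22.1
[[10,-4,-8,-47,0,0,0],[10,-5,-8,-47,-0.2,0,0],[10,-4,-8,-47,0,0,0],[10,-5,-9,-47,-0.2,0,0],[10,-4.2,-8.2,-47.6,-0.2,0,0]]
[[10,41,0,0,0,0,0],[10,40,0,0.2,0,0,0]]
edges
[ 431.1 -308.6] [ 431.8 -308.8] [27.2 12.7] yaw -88.3 z 20.3 74
[438.8 267.7] [438.7 267.7] [26.4 13.1] yaw 87.6 z 19.9 79
[433.2 211.8] [433.4 211.7] [26.8 12.9] yaw 86.1 z 20.3 74
[428.  156.8] [427.5 156.6] [25.3 11.6] yaw 87.1 z 20.1 64
```

arm_command(motion=[[10, -4, -20, -47, 0, 0, 0], [10, -5, -22, -47, -0.2, 0, 0], [10, -4, -22, -47, 0, 0, 0], [10, -5, -22, -46, -0.2, 0, 0], [10, -4, -22, -46, 0, 0, 0]])

```text
clock: 5.05
position: [0.4259, -0.2083, 0.3002]
ee_rot: [-0.056, 1.571, 0.056]
force: [-0.5, -1.2, -0.8]
width: 0.234
```

arm_command(motion=[[10, 0, 0, 0, 0, 0, 0], [10, 0, 0, 0, 0, 0, 0]])

```text
clock: 5.3
position: [0.4279, -0.2075, 0.3004]
ee_rot: [-0.056, 1.57, 0.056]
force: [-0.3, 0.5, -1.2]
width: 0.236
```

Run:
```python
from h import *
im,W=snap('wrist')
for lo in (.0145,.0175): [print(*o) for o in blobs(W,lo,.03,(.34,.52,-.4,.4),40)]
[print(*o) for o in blobs(W,.06,.13,(.3,.6,-.4,0),200)]
plan([(421,-141,300,4.3,0,10),(421,-141,219,4.3,0,10)])
```

```text
[ 420.7 -142.2] [ 420.5 -142.5] [13.3 25.5] yaw -85.8 z 19.6 482
[ 424.8 -197.5] [ 424.5 -198.1] [13.8 26.3] yaw -86.2 z 19.6 418
[ 433.8 -316.1] [ 433.4 -316. ] [13.6 14.5] yaw -88.0 z 19.7 151
[ 420.6 -142.1] [ 420.6 -142.4] [11.4 25.3] yaw -85.9 z 19.8 418
[ 424.8 -197.5] [ 424.9 -197.8] [11.2 25.6] yaw -85.8 z 19.8 354
[ 433.9 -315.9] [ 433.4 -316. ] [11.4 14.5] yaw -84.9 z 19.9 131
[ 427.9 -196.2] [ 427.9 -196.1] [127.   20.3] yaw 4.1 z 115.1 5213
now [ 428.4 -207.2  300.4] clock 5.35 w 21.8
[[10,0,33,-1,0,0,0],[10,0.4,33.5,-1.6,-0.2,0,0]]
[[10,41,0,0,0,0,0],[10,40,0,0,0,0,0]]
```

arm_command(motion=[[10, 0, 33, -1, 0, 0, 0], [10, 0, 33, -2, -0.2, 0, 0], [10, 30, 0, 0, 0, 0, 0], [10, 35, 0, 0, 0, 0, 0], [10, 10, 0, 0, 0, 0, 0]])

```text
clock: 5.98
position: [0.4201, -0.1411, 0.224]
ee_rot: [-0.06, 1.573, 0.061]
force: [-0.8, -0.1, -1.0]
width: 0.24
```

arm_command(motion=[[10, 6, 0, 0, 0, 0, 0], [10, 0, 0, 0, 0, 0, 0], [10, 0, 0, 0, 0, 0, 0]])

```text
clock: 6.35
position: [0.4203, -0.1422, 0.2204]
ee_rot: [-0.059, 1.569, 0.058]
force: [0.4, -0.5, -0.8]
width: 0.232
```

arm_command(motion=[[45, 0, 0, 0, 0, 0, 0], [45, 0, 0, 0, 0, 0, 0], [45, 0, 0, 0, 0, 0, 0], [60, -40, 0, 0, 0, 0, 0], [60, -50, 0, 0, 0, 0, 0]])

```text
clock: 6.98
position: [0.4194, -0.142, 0.3102]
ee_rot: [-0.058, 1.573, 0.058]
force: [1.2, 0.7, 0.2]
width: 0.638
```

arm_command(motion=[[60, 0, -40, 0, 0, 0, 0], [60, 0, -30, 0, 0, 0, 0], [60, 0, 0, 0, 0, 0, 0], [60, 0, 0, 0, 0, 0, 0]])

```text
clock: 7.48
position: [0.4249, -0.2113, 0.3095]
ee_rot: [-0.058, 1.571, 0.059]
force: [0.1, 0.6, -0.2]
width: 0.654
```

```bash
cat >> h.py <<'E'
def rackcheck(W,box=(.3,.6,-.42,-.08)):
    # black-bar pixels above plate: tilt from plane fit of hub top and lobes
    m=((W[...,2]>.012)&(W[...,2]<.075)&(W[...,0]>box[0])&(W[...,0]<box[1])&(W[...,1]>box[2])&(W[...,1]<box[3])).astype(np.uint8)
    n,l,st,c=cv2.connectedComponentsWithStats(m)
    for i in range(1,n):
        if st[i,4]<100: continue
        p=W[l==i]*1000; h=p[p[:,2]>54]; a,b=p[p[:,0]>np.median(p[:,0])+25],p[p[:,0]<np.median(p[:,0])-25]
        print('hub',h.mean(0).round(1) if len(h) else None,len(h),'far lobe z',np.median(a[:,2]).round(1) if len(a) else None,'near',np.median(b[:,2]).round(1) if len(b) else None,'n',len(p),'ext',p[:,:2].min(0).round(),p[:,:2].max(0).round())
E
python3 - <<'E'
from h import *
s=arm.observe();print(s['position'])
im,W=snap('wrist','w2.png'); rackcheck(W)
im,W=snap('scene','s2.png'); rackcheck(W)
E
```

```text
[ 0.4249284  -0.21133583  0.30946519]
hub [ 428.3 -142.2   63.6] 938 far lobe z 26.3 near 44.0 n 5840 ext [ 362. -168.] [ 486. -118.]
hub None 0 far lobe z None near None n 446 ext [ 417. -211.] [ 433. -185.]
hub None 0 far lobe z None near None n 401 ext [ 420. -268.] [ 437. -240.]
hub [ 429.7 -140.4   61.7] 60 far lobe z 23.8 near 42.2 n 467 ext [ 357. -168.] [ 485. -118.]
```

View pics/w2.png

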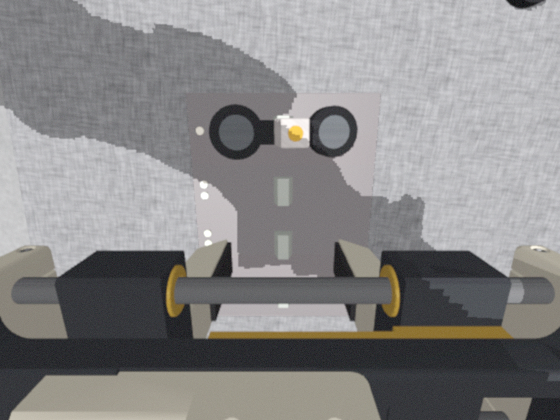

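```bash
cat >> h.py <<'E'
def tcp(o,yaw,tilt,h=199,up=0,dz=0):
    # TCP for a rotor whose underside centre is o (mm), tool backed off 'up' along its axis
    M=Rt(yaw,tilt); p=np.array(o,float)-M[:,0]*(h+up); p[2]+=dz
    return tuple(p.round(1))+(yaw,tilt)
E
python3 - <<'E'
from h import *
im,W=snap('wrist')
m=(W[...,2]>.052)&(W[...,2]<.075)&(W[...,1]<-.1); p=W[m]*1000
t=p[p[:,2]>np.percentile(p[:,2],40)]; A=np.c_[t[:,:2],np.ones(len(t))]; c=np.linalg.lstsq(A,t[:,2],rcond=None)[0]; print('hub top slope',c[:2],t.mean(0))
o=(419.2,-142.1,21)
plan([tcp(o,4.3,12,up=85)+(60,),tcp(o,4.3,12)+(60,)])
E
```

```text
hub top slope [-0.09738266 -0.00830843] [ 425.8842025  -142.4977755    64.86250579]
now [ 425.2 -210.9  309.5] clock 7.62 w 60.1
[[60,5,34,29,0,6,0],[60,2.6,35,29.8,0,6,0]]
[[60,43,0,0,0,0,0],[60,42,0,0.1,0,0,0]]
```

arm_command(motion=[[60, 5, 34, 29, 0, 6, 0], [60, 2.6, 35, 29.8, 0, 6, 0], [60, 0, 0, 0, 0, 0, 0], [60, 43, 0, 0, 0, 0, 0], [60, 42, 0, 0, 0, 0, 0]])

```text
clock: 8.25
position: [0.4603, -0.1398, 0.2152]
ee_rot: [-0.068, 1.777, 0.054]
force: [-0.3, 0.4, 0.6]
width: 0.655
```

arm_command(motion=[[60, 0, 0, 0, 0, 0, 0], [10, 0, 0, 0, 0, 0, 0], [10, 0, 0, 0, 0, 0, 0], [10, 0, 0, 0, 0, 0, 0], [10, 0, 0, 0, 0, 0, 0]])

```text
clock: 8.88
position: [0.4609, -0.14, 0.2164]
ee_rot: [-0.067, 1.778, 0.054]
force: [0.1, 0.8, 0.5]
width: 0.264
```

arm_command(motion=[[10, 0, 0, 0, 0, 0, 0], [10, -40, 0, 0, 0, 0, 0], [10, -40, 0, 0, 0, 0, 0], [10, 0, 0, 0, 0, 0, 0]])

```text
clock: 9.38
position: [0.4785, -0.1391, 0.2963]
ee_rot: [-0.067, 1.774, 0.053]
force: [-0.4, 0.5, -1.6]
width: 0.239
```

Run:
```python
from h import *
o=(429.5-1.5,156,21)
plan([tcp(o,-5.8,12,dz=80)+(10,),tcp(o,-5.8,12,dz=2)+(10,)])
```

```text
now [ 478.5 -139.1  296.3] clock 9.38 w 21.9
[[10,0,48,2,1.6,0,0.4],[10,0,49,1,1.7,0,0.3],[10,0,48,-1,1.6,0,0.4],[10,1,49,-2,1.7,0,0.3],[10,1,48,-4,1.6,0,0.4],[10,0.4,48.6,-4.5,1.7,0.3,0.3]]
[[10,38,0,8,0,0,0],[10,38.3,0,8.3,0,0,0]]
```

arm_command(motion=[[10, 0, 48, 2, 1.6, 0, 0.4], [10, 0, 49, 1, 1.7, 0, 0.3], [10, 0, 48, -1, 1.6, 0, 0.4], [10, 1, 49, -2, 1.7, 0, 0.3]])

```text
clock: 9.88
position: [0.4702, 0.0566, 0.2923]
ee_rot: [0.039, 1.781, -0.032]
force: [0.7, -0.4, -1.9]
width: 0.236
```

arm_command(motion=[[10, 0, 0, 0, 0, 0, 0], [10, 0, 0, 0, 0, 0, 0]])

```text
clock: 10.12
position: [0.4705, 0.0548, 0.2925]
ee_rot: [0.037, 1.781, -0.032]
force: [-0.2, 0.3, -1.0]
width: 0.235
```

Run:
```python
from h import *
im,W=snap('wrist')
[print(*o) for o in blobs(W,.0165,.03,(.34,.52,.1,.4),40)]
[print(*o) for o in blobs(W,.05,.13,(.3,.6,-.1,.2),200)]
o=(429.5-1.5,156,21)
plan([tcp(o,-5.8,12,dz=80)+(10,),tcp(o,-5.8,12,dz=2)+(10,)])
```

```text
[435.8 209.5] [435.4 209.9] [23.5 12.5] yaw 83.3 z 19.7 546
[430.5 155.9] [430.2 155.7] [25.9 13.1] yaw 83.7 z 19.8 501
[433.5  67.6] [432.9  67.7] [ 21.  124.8] yaw -2.5 z 110.6 5631
now [470.7  54.2 292.7] clock 10.18 w 21.8
[[10,-1,49,-3,1.6,0,0.4],[10,-0.4,48.3,-4.7,1.6,0,0.3]]
[[10,38,0,8,0,0,0],[10,38.2,0.1,8.3,0,0,0]]
```

arm_command(motion=[[10, -1, 49, -2, 1.6, 0, 0.4], [10, 0, 48.5, -4.5, 1.6, 0, 0.3], [10, 38, 0, 8, 0, 0, 0], [10, 30, 0, 6.4, 0, 0, 0], [10, 8.2, 0, 1.8, 0, 0, 0]])

```text
clock: 10.8
position: [0.47, 0.1515, 0.2163]
ee_rot: [0.09, 1.782, -0.075]
force: [-8.2, -1.8, 31.9]
width: 0.234
```

arm_command(motion=[[10, 0, 0, 0, 0, 0, 0], [10, 0, 0, 0, 0, 0, 0], [45, 0, 0, 0, 0, 0, 0], [45, 0, 0, 0, 0, 0, 0], [45, 0, 0, 0, 0, 0, 0]])

```text
clock: 11.42
position: [0.4705, 0.153, 0.218]
ee_rot: [0.09, 1.778, -0.072]
force: [0.4, -0.5, -0.6]
width: 0.476
```

arm_command(motion=[[60, -40, 0, 0, 0, 0, 0], [60, -50, 0, 0, 0, 0, 0], [60, 0, -40, 0, 0, 0, 0], [60, 0, -40, 0, 0, 0, 0], [60, 0, 0, 0, 0, 0, 0]])

```text
clock: 12.05
position: [0.4807, 0.0684, 0.3062]
ee_rot: [0.093, 1.778, -0.076]
force: [0.2, 0.7, 0.9]
width: 0.655
```

Run:
```python
from h import *
im,W=snap('wrist','w3.png'); rackcheck(W,(.3,.6,.1,.35))
im,W=snap('top');print('top');[print(*o) for o in hubs(W)]
print('lobes');[print(*o) for o in blobs(W,.007,.03,(.55,.8,-.35,.35),100)]
plan([(656,0,300,5.9,0,60),(656,0,199,5.9,0,60)])
```

```text
hub None 0 far lobe z None near None n 643 ext [427. 198.] [444. 225.]
hub None 0 far lobe z None near None n 185 ext [595. 149.] [600. 174.]
hub [439.3 155.7  63.9] 910 far lobe z 25.5 near 43.2 n 6023 ext [370. 130.] [495. 182.]
top
[6.543e+02 3.000e-01] [22.6 21.9] 6.1 45.0 108
[584.7 397.1] [25.3 22.2] 87.3 34.7 111
lobes
[695.1   4.2] [694.8   3.9] [42.4 45.7] yaw 3.7 z 14.3 318
[709.2 173.2] [711.1 173.7] [42.9 19.2] yaw 87.7 z 14.1 126
[616.   -3.3] [617.7  -3.8] [39.8 54.5] yaw 4.3 z 14.5 364
now [481.1  71.6 305.8] clock 12.15 w 59.6
[[60,-8,-13,45,-2.9,-3,-0.3],[60,-6,-16,44,-2.9,-3,-0.3],[60,-3,-18,44,-2.9,-3,-0.3],[60,-0.7,-20.1,42.2,-2.9,-2.9,-0.4]]
[[60,50,0,0,0,0,0],[60,51,0.1,0.1,0,0,0]]
```

arm_command(motion=[[60, -8, -13, 45, -2.9, -3, -0.3], [60, -6, -16, 44, -2.9, -3, -0.3], [60, -3, -18, 44, -2.9, -3, -0.3], [60, -0.5, -20, 42, -2.9, -2.9, -0.4], [60, 0, 0, 0, 0, 0, 0]])

```text
clock: 12.78
position: [0.658, -0.0002, 0.2991]
ee_rot: [-0.083, 1.568, 0.079]
force: [0.2, -0.2, 0.1]
width: 0.657
```

arm_command(motion=[[60, 50, 0, 0, 0, 0, 0], [60, 51, 0, 0, 0, 0, 0], [60, 0, 0, 0, 0, 0, 0], [10, 0, 0, 0, 0, 0, 0], [10, 0, 0, 0, 0, 0, 0]])

```text
clock: 13.4
position: [0.6559, 0.0005, 0.1998]
ee_rot: [-0.082, 1.569, 0.081]
force: [0.3, 0.2, 0.3]
width: 0.485
```

arm_command(motion=[[10, 0, 0, 0, 0, 0, 0], [10, 0, 0, 0, 0, 0, 0], [10, 0, 0, 0, 0, 0, 0], [10, -50, 0, 0, 0, 0, 0], [10, -50, 0, 0, 0, 0, 0]])

```text
clock: 14.02
position: [0.6554, 0.0, 0.2992]
ee_rot: [-0.082, 1.572, 0.08]
force: [0.2, 0.9, -1.5]
width: 0.236
```

arm_command(motion=[[10, 0, 0, 0, 0, 0, 0], [10, 0, 0, 0, 0, 0, 0]])

```text
clock: 14.28
position: [0.6554, 0.0002, 0.2981]
ee_rot: [-0.082, 1.571, 0.08]
force: [-0.7, 0.7, -1.0]
width: 0.236
```

Run:
```python
from h import *
im,W=snap('wrist')
print('held');[print(*o) for o in blobs(W,.06,.135,(.5,.8,-.25,.1),200)]
print('hubs');[print(*o) for o in hubs(W,.03,.06,100)]
plan([(420.7,-142,300,4.3,0,10),(420.7,-142,220,4.3,0,10)])
```

```text
held
[654.6  11.4] [654.7  11.7] [127.4  20.8] yaw 5.9 z 113.0 5854
hubs
[660.5 157.1] [21.6  3. ] 6.5 43.2 267
[649.7  90.7] [21.8 21.9] 7.9 44.4 894
now [6.552e+02 3.000e-01 2.974e+02] clock 14.32 w 21.8
[[10,0,-23,-50,0.3,0,0],[10,0,-24,-49,0.3,0,0],[10,-1,-24,-49,0.3,0,0],[10,0,-24,-49,0.4,0,0],[10,-0.7,-25.1,-49.6,0.3,-0.2,0]]
[[10,40,0,0,0,0,0],[10,40,0.1,0,0,0,0]]
```

arm_command(motion=[[10, 0, -23, -50, 0.3, 0, 0], [10, 0, -24, -49, 0.3, 0, 0], [10, -1, -24, -49, 0.3, 0, 0], [10, 0, -24, -49, 0.4, 0, 0], [10, -0.7, -25, -49.6, 0.3, 0, 0]])

```text
clock: 14.95
position: [0.4192, -0.1426, 0.2997]
ee_rot: [-0.06, 1.573, 0.058]
force: [-0.0, -0.9, -0.8]
width: 0.24
```

arm_command(motion=[[10, 0, 0, 0, 0, 0, 0], [10, 40, 0, 0, 0, 0, 0], [10, 30, 0, 0, 0, 0, 0], [10, 7, 0, 0, 0, 0, 0], [10, 0, 0, 0, 0, 0, 0]])

```text
clock: 15.58
position: [0.4214, -0.1421, 0.2235]
ee_rot: [-0.06, 1.572, 0.058]
force: [-0.2, -0.8, -0.5]
width: 0.236
```

Run:
```python
from h import *
plan([(420.7,-142,220,4.3,0,10)])
```

```text
now [ 421.4 -142.1  223.5] clock 15.57 w 21.7
[[10,3.5,0.1,-0.7,0,0,0]]
```

arm_command(motion=[[10, 3.5, 0, -0.5, 0, 0, 0], [10, 0, 0, 0, 0, 0, 0], [45, 0, 0, 0, 0, 0, 0], [45, 0, 0, 0, 0, 0, 0], [45, 0, 0, 0, 0, 0, 0]])

```text
clock: 16.2
position: [0.4208, -0.1423, 0.2205]
ee_rot: [-0.06, 1.571, 0.058]
force: [-0.3, -0.3, 0.0]
width: 0.479
```

arm_command(motion=[[60, -40, 0, 0, 0, 0, 0], [60, -50, 0, 0, 0, 0, 0], [60, 0, -40, 0, 0, 0, 0], [60, 0, -30, 0, 0, 0, 0], [60, 0, 0, 0, 0, 0, 0]])

```text
clock: 16.82
position: [0.4258, -0.2139, 0.3107]
ee_rot: [-0.058, 1.57, 0.054]
force: [0.4, -0.2, -0.5]
width: 0.654
```

arm_command(motion=[[60, 0, 0, 0, 0, 0, 0], [60, 0, 0, 0, 0, 0, 0], [60, 0, 0, 0, 0, 0, 0]])

```text
clock: 17.2
position: [0.4261, -0.2113, 0.3103]
ee_rot: [-0.06, 1.571, 0.059]
force: [-0.6, 0.2, -0.3]
width: 0.653
```

Run:
```python
from h import *
im,W=snap('wrist','w4.png'); rackcheck(W)
im,W=snap('top');print('top');[print(*o) for o in hubs(W)]
print('lobes');[print(*o) for o in blobs(W,.007,.03,(.55,.8,-.35,.35),100)]
plan([(650,91,300,8.5,0,60)])
o=(420,-142.1,21); 
for t in (12,-12): plan([tcp(o,4.3,t,up=85)+(60,)])
```

```text
hub [ 428.6 -142.3   63.6] 921 far lobe z 26.3 near 43.9 n 5801 ext [ 362. -167.] [ 486. -118.]
hub None 0 far lobe z None near None n 443 ext [ 417. -211.] [ 433. -185.]
hub None 0 far lobe z None near None n 403 ext [ 420. -267.] [ 437. -240.]
top
[657.1 167.8] [22.6 22. ] 7.4 45.2 112
[652.4 248.3] [21.5 23.1] 88.7 44.7 117
[647.5  91.6] [22.3 22. ] 7.9 44.5 111
[584.8 397.4] [23.6 23.8] 42.3 34.7 112
[407.1 161.6] [79.2 42. ] 3.0 46.5 525
[ 398.7 -146.6] [42.9 78.4] 83.4 46.8 519
lobes
[655.  167.1] [656.6 168. ] [127.1  44.3] yaw 7.7 z 14.5 702
[651.2 248. ] [652.9 248.9] [127.7  43.4] yaw 1.9 z 14.3 732
[687.8  97.5] [687.1  97.7] [42.5 44.4] yaw 22.7 z 14.2 316
[609.7  85.8] [610.6  86.3] [53.9 43.1] yaw 8.0 z 14.4 372
now [ 426.1 -211.5  310.3] clock 17.3 w 60.0
[[60,1,41,35,-0.6,0,0],[60,1,40,36,-0.6,0,0],[60,2,40,36,-0.6,0,0],[60,1,40,36,-0.6,0,0],[60,2,39,37,-0.6,0,0],[60,1,39,37,-0.6,0,0],[60,1.8,37.7,37.9,-0.6,0,0]]
now [ 426.1 -211.5  310.3] clock 17.3 w 60.0
[[60,6,35,29,0,6,0],[60,2.3,34.6,29.6,0,5.9,0]]
now [ 426.1 -211.5  310.3] clock 17.3 w 60.0
[[60,6,35,-30,0,-6,0],[60,2.4,34.8,-30.3,0,-6.1,0]]
```

arm_command(motion=[[60, 6, 35, 29, 0, 6, 0], [60, 2.5, 34.6, 29, 0, 6, 0], [60, 0, 0, 0, 0, 0, 0], [60, 43, 0, 0, 0, 0, 0], [60, 42, 0, 0, 0, 0, 0]])

```text
clock: 17.92
position: [0.4603, -0.1399, 0.215]
ee_rot: [-0.068, 1.778, 0.053]
force: [0.4, 0.9, -0.3]
width: 0.651
```

arm_command(motion=[[60, 0, 0, 0, 0, 0, 0], [10, 0, 0, 0, 0, 0, 0], [10, 0, 0, 0, 0, 0, 0], [10, 0, 0, 0, 0, 0, 0], [10, 0, 0, 0, 0, 0, 0]])

```text
clock: 18.55
position: [0.4608, -0.1397, 0.2161]
ee_rot: [-0.068, 1.779, 0.053]
force: [-0.0, 0.4, -0.4]
width: 0.266
```

arm_command(motion=[[10, 0, 0, 0, 0, 0, 0], [10, -48, 0, 0, 0, 0, 0], [10, -48, 0, 0, 0, 0, 0], [10, 0, 0, 0, 0, 0, 0]])

```text
clock: 19.05
position: [0.482, -0.1384, 0.3122]
ee_rot: [-0.069, 1.774, 0.053]
force: [-0.2, 0.3, -2.2]
width: 0.236
```

Run:
```python
from h import *
o=(436.1-1,211.7,21.5)
plan([tcp(o,-5.8,12,dz=97)+(10,),tcp(o,-5.8,12,dz=2.5)+(10,)])
```

```text
now [ 482.  -138.4  312.2] clock 19.05 w 21.7
[[10,-1,49,3,1.4,0,0.3],[10,-1,49,2,1.4,0,0.3],[10,0,50,0,1.4,0,0.3],[10,0,49,-1,1.4,0,0.3],[10,0,50,-2,1.4,0,0.3],[10,1,49,-3,1.4,0,0.3],[10,0.6,49.4,-4.8,1.5,0.3,0.4]]
[[10,46,0,10,0,0,0],[10,46.4,0,9.7,0,0,0]]
```

arm_command(motion=[[10, -1, 49, 3, 1.4, 0, 0.3], [10, -1, 49, 2, 1.4, 0, 0.3], [10, 0, 50, 0, 1.4, 0, 0.3], [10, 0, 49, -1, 1.4, 0, 0.3], [10, 0, 50, -2, 1.4, 0, 0.3]])

```text
clock: 19.68
position: [0.476, 0.1105, 0.3097]
ee_rot: [0.044, 1.782, -0.038]
force: [0.7, 0.1, -1.0]
width: 0.24
```

arm_command(motion=[[10, 1, 49, -3, 1.4, 0, 0.3], [10, 0.6, 49.4, -4.5, 1.5, 0, 0.4], [10, 0, 0, 0, 0, 0, 0], [10, 46, 0, 10, 0, 0, 0], [10, 36, 0, 7.6, 0, 0, 0]])

```text
clock: 20.3
position: [0.4747, 0.2068, 0.2248]
ee_rot: [0.09, 1.78, -0.074]
force: [0.0, 0.2, -1.5]
width: 0.24
```

arm_command(motion=[[10, 5, 0, 1, 0, 0, 0], [10, 5, 0, 1, 0, 0, 0], [10, 0, 0, 0, 0, 0, 0]])

```text
clock: 20.68
position: [0.4756, 0.2077, 0.2173]
ee_rot: [0.092, 1.778, -0.073]
force: [-0.4, -0.3, -1.0]
width: 0.242
```

Run:
```python
from h import *
plan([tcp((435.1,211.7,21.5),-5.8,12,dz=2)+(10,)])
```

```text
now [475.6 207.7 217.3] clock 20.68 w 22.2
[[10,-1,-0.1,0.5,0,0,0]]
```

Good. Release, back off along the tool axis, then head for the next rotor.

arm_command(motion=[[45, 0, 0, 0, 0, 0, 0], [45, 0, 0, 0, 0, 0, 0], [45, 0, 0, 0, 0, 0, 0], [60, -40, 0, 0, 0, 0, 0], [60, -50, 0, 0, 0, 0, 0]])

```text
clock: 21.3
position: [0.4936, 0.2059, 0.3051]
ee_rot: [0.09, 1.781, -0.074]
force: [0.8, 1.6, -0.5]
width: 0.638
```

arm_command(motion=[[60, 0, -45, 0, 0, 0, 0], [60, 0, -45, 0, 0, 0, 0], [60, 0, 0, 0, 0, 0, 0], [60, 0, 0, 0, 0, 0, 0]])

```text
clock: 21.8
position: [0.4848, 0.1168, 0.3047]
ee_rot: [0.092, 1.779, -0.073]
force: [0.6, -0.3, -0.4]
width: 0.652
```

Run:
```python
from h import *
im,W=snap('wrist','w5.png'); rackcheck(W,(.3,.56,.1,.35))
print('hubs');[print(*o) for o in hubs(W,.03,.06,100)]
im,W=snap('top','t5.png');print('top');[print(*o) for o in hubs(W)]
plan([(650,91,300,8.5,0,60)])
```

```text
hub None 0 far lobe z None near None n 677 ext [432. 253.] [450. 280.]
hub [444.3 211.4  63.8] 971 far lobe z 25.7 near 43.6 n 6289 ext [376. 186.] [500. 238.]
hub [439.6 156.4  63.6] 803 far lobe z 25.5 near 43.2 n 5477 ext [371. 130.] [496. 182.]
hubs
[401. 216.] [43.1 50.9] 84.5 44.8 2599
[457.  209.8] [19.6 13.9] 83.9 31.6 308
[409.  154.9] [43.8 78. ] 72.5 44.3 2288
[638.8  91.9] [20.   6.8] 80.6 40.2 280
top
[647.6  91.7] [22.9 21.8] 8.5 44.6 112
now [484.8 117.6 304.5] clock 21.9 w 59.7
[[60,-8,-2,41,-3.5,-3,-0.4],[60,-5,-5,41,-3.6,-3,-0.4],[60,-3,-8,41,-3.5,-3,-0.4],[60,-1.3,-10.4,40.8,-3.6,-3,-0.3]]
```

View pics/w5.png

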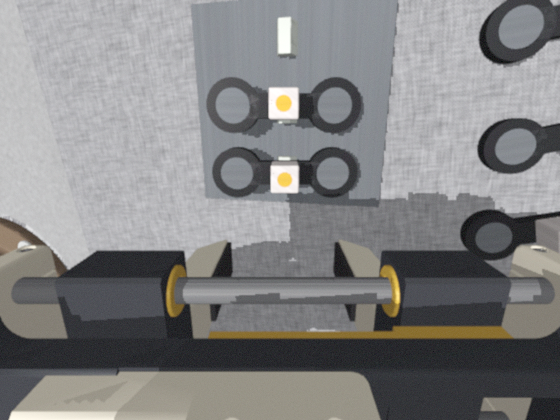

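arm_command(motion=[[60, -8, -2, 41, -3.5, -3, -0.4], [60, -5, -5, 41, -3.6, -3, -0.4], [60, -3, -8, 41, -3.5, -3, -0.4], [60, -1, -10.5, 40.5, -3.6, -3, -0.3], [60, 0, 0, 0, 0, 0, 0]])

```text
clock: 22.52
position: [0.6516, 0.0896, 0.2992]
ee_rot: [-0.117, 1.566, 0.116]
force: [-1.2, 0.4, -0.1]
width: 0.654
```

arm_command(motion=[[60, 50, 0, 0, 0, 0, 0], [60, 51, 0, 0, 0, 0, 0], [60, 0, 0, 0, 0, 0, 0], [10, 0, 0, 0, 0, 0, 0], [10, 0, 0, 0, 0, 0, 0]])

```text
clock: 23.15
position: [0.6498, 0.0898, 0.2]
ee_rot: [-0.115, 1.567, 0.116]
force: [0.6, -0.6, -0.4]
width: 0.485
```

arm_command(motion=[[10, 0, 0, 0, 0, 0, 0], [10, 0, 0, 0, 0, 0, 0], [10, 0, 0, 0, 0, 0, 0], [10, -50, 0, 0, 0, 0, 0], [10, -50, 0, 0, 0, 0, 0]])

```text
clock: 23.78
position: [0.6492, 0.0893, 0.2992]
ee_rot: [-0.115, 1.57, 0.115]
force: [0.0, 1.0, -0.6]
width: 0.237
```

arm_command(motion=[[10, 0, 0, 0, 0, 0, 0], [10, 0, 0, 0, 0, 0, 0]])

```text
clock: 24.02
position: [0.6492, 0.0895, 0.2982]
ee_rot: [-0.115, 1.569, 0.116]
force: [-0.8, 0.2, -2.0]
width: 0.238
```

Run:
```python
from h import *
im,W=snap('wrist')
print('held');[print(*o) for o in blobs(W,.06,.135,(.5,.8,-.25,.2),200)]
print('hubs');[print(*o) for o in hubs(W,.03,.06,100)]
plan([(421.2,-142,300,4.3,0,10),(421.2,-142,220,4.3,0,10)])
```

```text
held
[648.1 101.8] [647.6 101.8] [127.4  22.5] yaw 8.5 z 112.9 6229
hubs
[446.4 205. ] [28.5 16.7] 42.2 46.2 639
[655.6 243.7] [22.6 13.8] 5.0 44.1 733
[438.5 155.7] [21.6 24.6] 84.2 48.4 585
[659.4 167. ] [22.  21.7] 7.4 44.3 842
now [649.   89.5 297.4] clock 24.07 w 21.9
[[10,0,-33,-43,0.7,0,0],[10,0,-33,-43,0.7,0,0],[10,-1,-34,-42,0.7,0,0],[10,0,-34,-42,0.7,0,0],[10,-1,-34,-42,0.7,0,0],[10,-0.1,-35.4,-41.1,0.6,0,0]]
[[10,40,0,0,0,0,0],[10,40,0,0.1,0,0,0]]
```

arm_command(motion=[[10, 0, -33, -43, 0.7, 0, 0], [10, 0, -33, -43, 0.7, 0, 0], [10, -1, -34, -42, 0.7, 0, 0], [10, 0, -34, -42, 0.7, 0, 0], [10, -1, -34, -42, 0.7, 0, 0]])

```text
clock: 24.7
position: [0.4578, -0.1043, 0.2996]
ee_rot: [-0.067, 1.572, 0.067]
force: [-0.1, -1.3, -1.4]
width: 0.238
```

arm_command(motion=[[10, 0, -35.4, -41, 0.6, 0, 0], [10, 0, 0, 0, 0, 0, 0], [10, 40, 0, 0, 0, 0, 0], [10, 30, 0, 0, 0, 0, 0], [10, 8, 0, 0, 0, 0, 0]])

```text
clock: 25.32
position: [0.4214, -0.1414, 0.2207]
ee_rot: [-0.059, 1.574, 0.06]
force: [-0.3, 0.1, -1.4]
width: 0.238
```

arm_command(motion=[[10, 1, 0, 0, 0, 0, 0], [10, 0, 0, 0, 0, 0, 0]])

```text
clock: 25.58
position: [0.4224, -0.1421, 0.2223]
ee_rot: [-0.059, 1.569, 0.059]
force: [-0.5, -0.1, -1.8]
width: 0.238
```

Run:
```python
from h import *
plan([(420.7,-142,220,4.3,0,10)])
```

```text
now [ 422.4 -142.1  222.3] clock 25.57 w 21.8
[[10,2.3,0.2,-1.7,0,0,0]]
```

arm_command(motion=[[10, 2, 0, -1.5, 0, 0, 0], [10, 0, 0, 0, 0, 0, 0], [45, 0, 0, 0, 0, 0, 0], [45, 0, 0, 0, 0, 0, 0], [45, 0, 0, 0, 0, 0, 0]])

```text
clock: 26.2
position: [0.4205, -0.1422, 0.2198]
ee_rot: [-0.059, 1.57, 0.059]
force: [0.8, 0.1, 0.3]
width: 0.481
```

arm_command(motion=[[60, -40, 0, 0, 0, 0, 0], [60, -50, 0, 0, 0, 0, 0], [60, 0, -40, 0, 0, 0, 0], [60, 0, -30, 0, 0, 0, 0], [60, 0, 0, 0, 0, 0, 0]])

```text
clock: 26.82
position: [0.4255, -0.214, 0.31]
ee_rot: [-0.057, 1.569, 0.056]
force: [0.3, 0.7, 0.5]
width: 0.653
```

arm_command(motion=[[60, 0, 0, 0, 0, 0, 0], [60, 0, 0, 0, 0, 0, 0], [60, 0, 0, 0, 0, 0, 0]])

```text
clock: 27.2
position: [0.4258, -0.2113, 0.3096]
ee_rot: [-0.06, 1.57, 0.061]
force: [0.4, 0.2, -0.1]
width: 0.651
```

Run:
```python
from h import *
im,W=snap('wrist','w6.png'); rackcheck(W)
im,W=snap('top');print('top');[print(*o) for o in hubs(W)]
plan([(659,167,300,7.6,0,60)])
o=(419.4,-142.1,21); 
for t in (12,-12): plan([tcp(o,4.3,t,up=85)+(60,)])
```

```text
hub [ 421.3 -140.4   64. ] 880 far lobe z 34.1 near 34.2 n 5829 ext [ 358. -166.] [ 485. -116.]
hub None 0 far lobe z None near None n 456 ext [ 417. -212.] [ 434. -185.]
hub None 0 far lobe z None near None n 395 ext [ 420. -267.] [ 438. -240.]
top
[656.6 167.5] [21.3 21.9] 6.9 44.9 110
[652.9 248.7] [22.2 22.4] 89.6 44.5 117
[584.5 397.9] [23.7 24.3] 26.5 34.7 112
[ 418.9 -139.5] [126.2  42.9] 4.2 35.9 942
[412.9 216.6] [78.7 42.1] 0.2 47.4 531
[407.2 160.8] [79.  42.1] 1.6 46.5 525
now [ 425.8 -211.6  309.7] clock 27.3 w 60.1
[[60,1,40,29,-0.4,0,0],[60,1,40,29,-0.4,0,0],[60,1,40,30,-0.3,0,0],[60,1,39,30,-0.4,0,0],[60,1,39,30,-0.3,0,0],[60,1,39,30,-0.4,0,0],[60,1,39,31,-0.3,0,0],[60,1,39,31,-0.4,0,0],[60,1.8,37.9,30.4,-0.3,0,0]]
now [ 425.8 -211.6  309.7] clock 27.3 w 60.1
[[60,5,35,29,0,6,0],[60,2.8,34.7,29.5,0,6,0]]
now [ 425.8 -211.6  309.7] clock 27.3 w 60.1
[[60,5,35,-30,0,-6,0],[60,2.7,34.8,-30.6,0,-6,0]]
```

arm_command(motion=[[60, 1, 40, 29, -0.4, 0, 0], [60, 1, 40, 29, -0.4, 0, 0], [60, 1, 40, 30, -0.3, 0, 0], [60, 1, 39, 30, -0.4, 0, 0], [60, 1, 39, 30, -0.3, 0, 0]])

```text
clock: 27.92
position: [0.5563, 0.0, 0.3048]
ee_rot: [-0.084, 1.569, 0.084]
force: [1.1, -0.1, 0.2]
width: 0.652
```

arm_command(motion=[[60, 1, 39, 30, -0.4, 0, 0], [60, 1, 39, 31, -0.3, 0, 0], [60, 1, 39, 31, -0.4, 0, 0], [60, 2, 38, 30.5, -0.3, 0, 0], [60, 0, 0, 0, 0, 0, 0]])

```text
clock: 28.55
position: [0.6598, 0.1718, 0.2986]
ee_rot: [-0.107, 1.568, 0.11]
force: [-0.6, -1.1, -0.5]
width: 0.652
```

arm_command(motion=[[60, 50, 0, 0, 0, 0, 0], [60, 51, 0, 0, 0, 0, 0], [60, 0, 0, 0, 0, 0, 0], [10, 0, 0, 0, 0, 0, 0], [10, 0, 0, 0, 0, 0, 0]])

```text
clock: 29.18
position: [0.6595, 0.1663, 0.2001]
ee_rot: [-0.102, 1.567, 0.103]
force: [0.2, -0.1, -0.1]
width: 0.487
```

arm_command(motion=[[10, 0, 0, 0, 0, 0, 0], [10, 0, 0, 0, 0, 0, 0], [10, 0, 0, 0, 0, 0, 0], [10, -50, 0, 0, 0, 0, 0], [10, -60, 0, 0, 0, 0, 0]])

```text
clock: 29.8
position: [0.6586, 0.1665, 0.3086]
ee_rot: [-0.104, 1.571, 0.102]
force: [0.4, 0.3, -0.4]
width: 0.232
```

arm_command(motion=[[10, 0, 0, 0, 0, 0, 0], [10, 0, 0, 0, 0, 0, 0]])

```text
clock: 30.05
position: [0.6589, 0.1666, 0.3083]
ee_rot: [-0.103, 1.569, 0.104]
force: [0.3, -0.2, -1.1]
width: 0.232
```

Run:
```python
from h import *
im,W=snap('wrist')
print('held');[print(*o) for o in blobs(W,.06,.145,(.5,.8,-.25,.25),200)]
print('hubs');[print(*o) for o in hubs(W,.03,.06,100)]
plan([(424.9,-197.7,306,4.3,0,10),(424.9,-197.7,220,4.3,0,10)])
```

```text
held
[658.  178.5] [657.7 178.8] [127.7  22.1] yaw 7.6 z 123.1 6044
hubs
[655.4 248.5] [22.  21.9] 1.7 44.3 789
[447.8 216.1] [17.3 31.8] 37.2 48.7 540
[442.7 160.6] [17.7 32.2] 39.5 48.2 586
now [658.6 166.6 307.5] clock 30.1 w 21.7
[[10,0,-41,-35,0.4,0,0],[10,0,-42,-35,0.4,0,0],[10,0,-42,-34,0.4,0,0],[10,0,-42,-34,0.4,0,0],[10,0,-42,-34,0.4,0,0],[10,1,-43,-33,0.4,0,0],[10,0,-43,-33,0.4,0,0],[10,1,-42.2,-33.3,0.4,0,0]]
[[10,43,0,0,0,0,0],[10,43,0,0.2,0,0,0]]
```

arm_command(motion=[[10, 0, -41, -35, 0.4, 0, 0], [10, 0, -42, -35, 0.4, 0, 0], [10, 0, -42, -34, 0.4, 0, 0], [10, 0, -42, -34, 0.4, 0, 0], [10, 0, -42, -34, 0.4, 0, 0]])

```text
clock: 30.72
position: [0.5112, -0.0623, 0.3074]
ee_rot: [-0.076, 1.572, 0.076]
force: [0.2, -0.7, -1.7]
width: 0.238
```

arm_command(motion=[[10, 1, -43, -33, 0.4, 0, 0], [10, 0, -43, -33, 0.4, 0, 0], [10, 1, -42, -33, 0.4, 0, 0], [10, 0, 0, 0, 0, 0, 0], [10, 43, 0, 0, 0, 0, 0]])

```text
clock: 31.35
position: [0.4268, -0.1979, 0.2643]
ee_rot: [-0.059, 1.566, 0.058]
force: [0.4, 0.6, -2.5]
width: 0.237
```

arm_command(motion=[[10, 30, 0, 0, 0, 0, 0], [10, 9, 0, 0, 0, 0, 0], [10, 0, 0, 0, 0, 0, 0], [10, 0, 0, 0, 0, 0, 0]])

```text
clock: 31.85
position: [0.4262, -0.1975, 0.2255]
ee_rot: [-0.06, 1.569, 0.059]
force: [-0.1, -0.3, -1.2]
width: 0.236
```

Run:
```python
from h import *
plan([(424.9,-197.7,220,4.3,0,10)])
```

```text
now [ 426.2 -197.5  225.5] clock 31.85 w 21.7
[[10,5.5,-0.1,-1.4,0,0,0]]
```

arm_command(motion=[[10, 5.5, 0, -1.2, 0, 0, 0], [10, 0, 0, 0, 0, 0, 0], [45, 0, 0, 0, 0, 0, 0], [45, 0, 0, 0, 0, 0, 0], [45, 0, 0, 0, 0, 0, 0]])

```text
clock: 32.48
position: [0.4246, -0.1977, 0.2193]
ee_rot: [-0.059, 1.57, 0.059]
force: [0.2, -0.5, 0.1]
width: 0.476
```

arm_command(motion=[[60, -40, 0, 0, 0, 0, 0], [60, -50, 0, 0, 0, 0, 0], [60, 0, -40, 0, 0, 0, 0], [60, 0, -30, 0, 0, 0, 0], [60, 0, 0, 0, 0, 0, 0]])

```text
clock: 33.1
position: [0.4296, -0.2695, 0.3096]
ee_rot: [-0.058, 1.569, 0.056]
force: [-0.5, 0.0, -0.0]
width: 0.651
```

arm_command(motion=[[60, 0, 0, 0, 0, 0, 0], [60, 0, 0, 0, 0, 0, 0], [60, 0, 0, 0, 0, 0, 0]])

```text
clock: 33.48
position: [0.4299, -0.2667, 0.3091]
ee_rot: [-0.06, 1.57, 0.061]
force: [0.6, 0.3, 0.3]
width: 0.654
```

Run:
```python
from h import *
im,W=snap('wrist','w7.png'); rackcheck(W)
im,W=snap('top');print('top');[print(*o) for o in hubs(W)]
plan([(655.2,248.5,306,1.8,0,60)])
o=(424.9-1.3,-197.7,21); 
for t in (12,-12): plan([tcp(o,4.3,t,up=85)+(60,)])
```

```text
hub [ 421.3 -141.5   63.7] 1166 far lobe z 34.0 near 34.1 n 7716 ext [ 358. -166.] [ 485. -116.]
hub [ 417.7 -197.2   63.8] 933 far lobe z 44.3 near 26.4 n 5847 ext [ 360. -222.] [ 485. -172.]
hub None 0 far lobe z None near None n 453 ext [ 421. -268.] [ 438. -240.]
hub None 0 far lobe z None near None n 402 ext [ 425. -323.] [ 442. -296.]
top
[652.4 248.7] [21.9 22.5] 86.7 44.3 117
[584.6 397.5] [23.1 22.1] 87.9 35.0 107
[ 443.9 -191.9] [43.4 79.5] 87.7 47.2 536
[ 419.  -139.6] [126.2  42.8] 4.2 36.0 937
[412.6 216.1] [42.3 79.2] 89.8 47.1 539
[434.2 105.5] [21.6 20.8] 87.9 49.8 114
now [ 429.9 -267.   309.2] clock 33.58 w 60.1
[[60,0,45,24,0.2,0,0],[60,0,45,24,0.2,0,0],[60,0,45,24,0.2,0,0],[60,0,46,23,0.2,0,0],[60,0,46,23,0.3,0,0],[60,1,46,23,0.2,0,0],[60,0,46,23,0.3,0,0],[60,1,46,23,0.2,0,0],[60,0,45,23,0.3,0,0],[60,1,46,22,0.2,0,0],[60,0.4,45.8,22.2,0.3,0,0]]
now [ 429.9 -267.   309.2] clock 33.58 w 60.1
[[60,5,35,29,0,6,0],[60,2.3,34.4,29.4,0,6,0]]
now [ 429.9 -267.   309.2] clock 33.58 w 60.1
[[60,5,35,-30,0,-6,0],[60,2.2,34.6,-30.5,0,-6,0]]
```

Run:
```python
from h import *
o=(426.3,-197.5,21)
plan([tcp(o,4.3,-12,up=85)+(60,),tcp(o,4.3,-12)+(60,)])
im,W=snap('top','t8.png'); f=im['frame'][205:325,120:270,::-1]
cv2.imwrite('pics/t8c.png',cv2.resize(f,None,fx=4,fy=4,interpolation=cv2.INTER_CUBIC))
rackcheck(W,(.3,.56,.05,.35))
```

```text
now [ 429.9 -267.   309.2] clock 33.58 w 60.1
[[60,5,35,-29,0,-6,0],[60,2.4,34.6,-28.8,0,-6,0]]
[[60,42,0,0,0,0,0],[60,42.9,0,0,0,0,0]]
hub [440.7 211.   63.6] 138 far lobe z 26.2 near 44.2 n 1030 ext [373. 186.] [500. 238.]
hub None 0 far lobe z 21.4 near 19.0 n 883 ext [372.  89.] [497. 134.]
```

View pics/t8c.png

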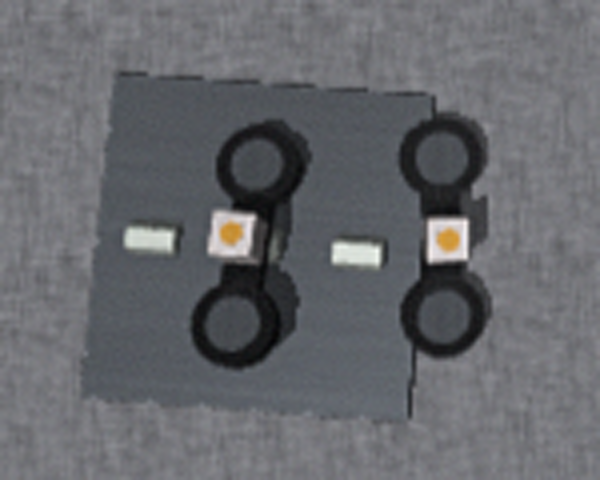

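arm_command(motion=[[60, 5, 35, -29, 0, -6, 0], [60, 2.4, 34.5, -29, 0, -6, 0], [60, 0, 0, 0, 0, 0, 0], [60, 42, 0, 0, 0, 0, 0], [60, 43, 0, 0, 0, 0, 0]])

```text
clock: 34.25
position: [0.3864, -0.2014, 0.2154]
ee_rot: [-0.053, 1.358, 0.063]
force: [1.4, -0.0, 0.9]
width: 0.654
```

arm_command(motion=[[60, 0, 0, 0, 0, 0, 0], [10, 0, 0, 0, 0, 0, 0], [10, 0, 0, 0, 0, 0, 0], [10, 0, 0, 0, 0, 0, 0], [10, 0, 0, 0, 0, 0, 0]])

```text
clock: 34.88
position: [0.3849, -0.2011, 0.2163]
ee_rot: [-0.052, 1.359, 0.063]
force: [-2.7, -1.3, -1.0]
width: 0.264
```

arm_command(motion=[[10, 0, 0, 0, 0, 0, 0], [10, -50, 0, 0, 0, 0, 0], [10, -55, 0, 0, 0, 0, 0], [10, 0, 0, 0, 0, 0, 0]])

```text
clock: 35.38
position: [0.3633, -0.2032, 0.3213]
ee_rot: [-0.052, 1.355, 0.063]
force: [0.7, 0.2, -1.5]
width: 0.238
```

Run:
```python
from h import *
o=(441.8+1.2,267.4,21.5)
plan([tcp(o,-5.8,-12,dz=105)+(10,),tcp(o,-5.8,-12,dz=2.5)+(10,)],smax=52)
im,W=snap('wrist')
print('held');[print(*o) for o in blobs(W,.08,.145,(.3,.8,-.25,.25),200)]
```

```text
now [ 363.3 -203.2  321.3] clock 35.38 w 21.8
[[10,2,47,7,1,0,-0.2],[10,1,47,6,1,0,-0.2],[10,1,47,6,1,0,-0.2],[10,1,47,5,1,0,-0.2],[10,1,48,4,1,0,-0.2],[10,1,48,3,1,0,-0.2],[10,0,48,2,1,0,-0.2],[10,0,47,2,1,0,-0.2],[10,1,48,1,1,0.2,-0.2],[10,0,47.4,-0.5,0.9,0,-0.3]]
[[10,50,0,-11,0,0,0],[10,50.2,0,-10.5,0,0,0]]
held
[ 380.8 -189.4] [ 399.1 -188.2] [117.7  22.1] yaw 6.7 z 132.2 3496
```

arm_command(motion=[[10, 2, 47, 22, 1, 0, -0.2], [10, 1, 47, 21, 1, 0, -0.2], [10, 1, 47, 21, 1, 0, -0.2], [10, 1, 47, 20, 1, 0, -0.2], [10, 1, 48, 4, 1, 0, -0.2]])

```text
clock: 36.05
position: [0.4415, 0.0391, 0.3299]
ee_rot: [0.01, 1.362, -0.011]
force: [-0.1, 0.2, -1.0]
width: 0.237
```

arm_command(motion=[[10, 1, 48, 3, 1, 0, -0.2], [10, 0, 48, -13, 1, 0, -0.2], [10, 0, 47, -13, 1, 0, -0.2], [10, 1, 48, -14, 1, 0, -0.2], [10, 0, 47.4, -15.5, 0.9, 0, -0.3]])

```text
clock: 36.67
position: [0.4007, 0.2798, 0.3167]
ee_rot: [0.068, 1.362, -0.086]
force: [0.5, 0.6, -0.6]
width: 0.239
```

arm_command(motion=[[10, 0, 0, 0, 0, 0, 0], [10, 0, 0, 0, 0, 0, 0]])

```text
clock: 36.92
position: [0.4014, 0.2778, 0.3171]
ee_rot: [0.067, 1.362, -0.086]
force: [-0.2, -0.7, -2.3]
width: 0.234
```

Run:
```python
from h import *
o=(441.8+1.2,267.4,21.5)
plan([tcp(o,-5.8,-12,dz=100)+(10,),tcp(o,-5.8,-12,dz=2.5)+(10,)],smax=52)
```

```text
now [401.4 277.8 317.1] clock 36.92 w 21.5
[[10,1.1,-6.2,0.9,0,0,0]]
[[10,48,0,-10,0,0,0],[10,47.4,0.3,-10.1,0,0,0]]
```

arm_command(motion=[[10, 1, -6, 1, 0, 0, 0], [10, 48, 0, -10, 0, 0, 0], [10, 37, 0, -8, 0, 0, 0], [10, 5, 0, -1, 0, 0, 0], [10, 5.4, 0, -1, 0, 0, 0]])

```text
clock: 37.55
position: [0.4033, 0.2716, 0.2209]
ee_rot: [0.071, 1.359, -0.086]
force: [-0.0, 0.2, -0.9]
width: 0.236
```

arm_command(motion=[[10, 0, 0, 0, 0, 0, 0], [45, 0, 0, 0, 0, 0, 0], [45, 0, 0, 0, 0, 0, 0], [45, 0, 0, 0, 0, 0, 0]])

```text
clock: 38.05
position: [0.4026, 0.2724, 0.2206]
ee_rot: [0.069, 1.36, -0.084]
force: [0.3, -0.4, 0.4]
width: 0.478
```

arm_command(motion=[[60, -40, 0, 0, 0, 0, 0], [60, -50, 0, 0, 0, 0, 0], [60, 0, -50, 14, 0, 4, 0], [60, 0, -55, 14, 0, 4, 0], [60, 0, -55, 14, 0, 4, 0]])

```text
clock: 38.67
position: [0.4091, 0.1097, 0.3147]
ee_rot: [0.08, 1.57, -0.076]
force: [2.0, -0.6, -1.2]
width: 0.651
```

arm_command(motion=[[60, 0, -50, 0, 0, 0, 0], [60, 0, -30, 0, 0, 0, 0], [60, 0, 0, 0, 0, 0, 0], [60, 0, 0, 0, 0, 0, 0]])

```text
clock: 39.17
position: [0.4012, 0.0317, 0.3141]
ee_rot: [0.08, 1.569, -0.079]
force: [0.3, 0.3, -0.4]
width: 0.652
```

Run:
```python
from h import *
print(arm.observe()['position'])
im,W=snap('wrist','w9.png'); rackcheck(W,(.3,.56,.05,.35))
m=(W[...,2]>.012)&(W[...,2]<.036)&(W[...,0]>.36)&(W[...,0]<.51)&(W[...,1]<.14)&(W[...,1]>.07)
p=W[m]*1000; c,*_=np.linalg.lstsq(np.c_[p[:,:2]-p[:,:2].mean(0),np.ones(len(p))],p[:,2],rcond=None); print('bar top plane',c,p.mean(0),len(p))
print([ (o[1],o[2],o[3]) for o in blobs(W,.012,.036,(.36,.51,.07,.14),300)])
m=(W[...,2]>.044)&(W[...,2]<.06)&(W[...,0]>.36)&(W[...,0]<.51)&(W[...,1]<.14)&(W[...,1]>.07)
print('hub',W[m].mean(0)*1000,W[m].min(0)*1000,W[m].max(0)*1000)
```

```text
[0.40119076 0.03172125 0.31414487]
hub None 0 far lobe z None near None n 291 ext [379. 194.] [409. 201.]
hub None 0 far lobe z None near None n 126 ext [426. 198.] [442. 203.]
hub None 0 far lobe z None near None n 619 ext [456. 186.] [494. 199.]
hub None 0 far lobe z None near None n 606 ext [421. 142.] [439. 170.]
hub None 0 far lobe z 20.9 near 19.1 n 5497 ext [374.  88.] [501. 134.]
bar top plane [ 0.02058649  0.19055635 19.82312767] [438.2966088  111.34583492  19.82312767] 4644
[(array([437.6, 111.1]), array([ 45.3, 127.8]), 'yaw -0.1')]
hub [436.83962766 103.93726516  48.6163027 ] [425.92514184  92.41816674  44.09856282] [448.03540032 115.14631675  52.53838035]
```

View pics/w9.png

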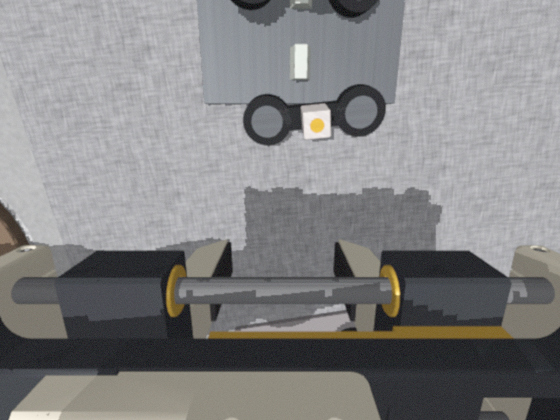

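```bash
python3 - <<'E'
import re
s=open('h.py').read()
s=s.replace("return R.from_euler('ZY',[yaw,tilt],degrees=True)","t,r=tilt if isinstance(tilt,tuple) else (tilt,0)\n    return R.from_euler('ZYX',[yaw,t,r],degrees=True)")
open('h.py','w').write(s)
E
python3 - <<'E'
from h import *
o=(437.6,111.2-.5+14*.187,19.8-14*.98)
T=(-1,10.8)
plan([tcp(o,-0.2,T,up=90)+(60,),tcp(o,-0.2,T,h=200)+(60,)])
im,W=snap('top'); rackcheck(W,(.3,.56,.14,.35))
E
```

```text
now [401.2  32.1 314.1] clock 39.23 w 59.8
[[60,12,15,14,-2.8,-0.2,5.4],[60,13.6,13.1,15.1,-2.8,-0.3,5.4]]
[[60,44,0,0,0,0,0],[60,45,0.1,-0.2,0,0,0]]
hub [436.1 269.3  63.8] 147 far lobe z 45.8 near 26.7 n 1063 ext [379. 243.] [506. 296.]
hub [440.8 211.   63.5] 137 far lobe z 25.7 near 43.8 n 929 ext [374. 186.] [498. 238.]
```

arm_command(motion=[[60, 12, 15, 14, -2.8, -0.2, 5.4], [60, 13.5, 13, 15, -2.8, -0.3, 5.4], [60, 0, 0, 0, 0, 0, 0], [60, 44, 0, 0, 0, 0, 0], [60, 45, 0, 0, 0, 0, 0]])

```text
clock: 39.9
position: [0.4339, 0.0755, 0.2021]
ee_rot: [0.148, 1.546, 0.145]
force: [0.4, 1.7, 0.1]
width: 0.653
```

arm_command(motion=[[60, 0, 0, 0, 0, 0, 0], [10, 0, 0, 0, 0, 0, 0], [10, 0, 0, 0, 0, 0, 0], [10, 0, 0, 0, 0, 0, 0], [10, 0, 0, 0, 0, 0, 0]])

```text
clock: 40.52
position: [0.434, 0.0747, 0.2031]
ee_rot: [0.15, 1.546, 0.145]
force: [-0.1, -0.7, -0.3]
width: 0.27
```

arm_command(motion=[[10, 0, 0, 0, 0, 0, 0], [10, -45, 0, 0, 0, 0, 0], [10, -45, 0, 0, 0, 0, 0], [10, 0, 0, 0, 0, 0, 0], [10, 0, 0, 0, 0, 0, 0]])

```text
clock: 41.15
position: [0.4318, 0.0581, 0.2904]
ee_rot: [0.15, 1.548, 0.145]
force: [-0.1, 0.4, -1.7]
width: 0.236
```

Run:
```python
from h import *
o=(430.5-1,156,21.5)
plan([tcp(o,-5.8,12,dz=90)+(10,),tcp(o,-5.8,12,dz=3.5)+(10,)],amax=6)
im,W=snap('wrist')
m=(W[...,2]>.07)&(W[...,2]<.16)&(W[...,0]>.3)&(W[...,0]<.6)&(W[...,1]>0)&(W[...,1]<.2)
p=W[m]*1000; c,*_=np.linalg.lstsq(np.c_[p[:,:2]-p[:,:2].mean(0),np.ones(len(p))],p[:,2],rcond=None); print('bar plane',c,p.mean(0),len(p),p.min(0),p.max(0))
```

```text
now [431.8  58.1 290.4] clock 41.15 w 21.7
[[10,1,32,13,2.2,4.1,-3.4],[10,-2,32,12,2.3,4.2,-3.4],[10,-4.5,32.1,9.7,2.2,4.1,-3.4]]
[[10,42,0,9,0,0,0],[10,42.6,0,9,0,0,0]]
bar plane [ 1.08486941e-02 -1.47904302e+00  1.18448363e+02] [435.66263389 101.36886934 118.44836347] 8356 [372.06157202  71.83904435  94.20071292] [499.39168701 117.65394711 159.99467254]
```

arm_command(motion=[[10, 1, 32, 13, 2.2, 4.1, -3.4], [10, -2, 32, 12, 2.3, 4.2, -3.4], [10, -4.5, 32, 9.7, 2.2, 4.1, -3.4], [10, 0, 0, 0, 0, 0, 0], [10, 42, 0, 9, 0, 0, 0]])

```text
clock: 41.82
position: [0.4722, 0.1517, 0.2637]
ee_rot: [0.09, 1.774, -0.07]
force: [-0.0, -0.2, -3.0]
width: 0.238
```

arm_command(motion=[[10, 33, 0, 7, 0, 0, 0], [10, 0, 0, 0, 0, 0, 0], [10, 0, 0, 0, 0, 0, 0]])

```text
clock: 42.2
position: [0.4714, 0.1508, 0.2304]
ee_rot: [0.091, 1.778, -0.074]
force: [-0.0, -0.5, -1.5]
width: 0.235
```

Run:
```python
from h import *
o=(430.5-1,156,21.5)
plan([tcp(o,-5.8,12,dz=2)+(10,)])
im,W=snap('wrist','w10.png')
m=(W[...,2]>.012)&(W[...,2]<.07)&(W[...,0]>.3)&(W[...,0]<.56)&(W[...,1]>.168)&(W[...,1]<.182)
p=W[m]*1000; print(len(p),p.min(0),p.max(0)); h=p[np.abs(p[:,0]-475)<12],p[np.abs(p[:,0]-392)<12]
for q in h: print(len(q), np.median(q,0))
```

```text
now [471.4 150.8 230.4] clock 42.2 w 21.6
[[10,12.1,1,1.8,0,0,0]]
2010 [373.81815106 168.01356282  12.06187484] [487.38749416 181.74344093  61.58919971]
498 [473.97926146 171.11492284  37.83169192]
1010 [393.29929306 176.0171334   56.73251616]
```

arm_command(motion=[[10, 6, 1, 1, 0, 0, 0], [10, 6, 0, 1, 0, 0, 0], [10, 0, 0, 0, 0, 0, 0], [45, 0, 0, 0, 0, 0, 0], [45, 0, 0, 0, 0, 0, 0]])

```text
clock: 42.88
position: [0.4708, 0.1524, 0.2179]
ee_rot: [0.09, 1.778, -0.073]
force: [-0.5, 0.4, -1.3]
width: 0.407
```

arm_command(motion=[[45, 0, 0, 0, 0, 0, 0], [60, -40, 0, 0, 0, 0, 0], [60, -50, 0, 0, 0, 0, 0], [60, 0, -45, 0, 0, 0, 0], [60, 0, -45, 0, 0, 0, 0]])

```text
clock: 43.5
position: [0.4803, 0.0602, 0.3065]
ee_rot: [0.089, 1.776, -0.071]
force: [0.1, -0.3, -1.1]
width: 0.653
```

arm_command(motion=[[60, 0, 0, 0, 0, 0, 0], [60, 0, 0, 0, 0, 0, 0]])

```text
clock: 43.75
position: [0.4803, 0.0614, 0.3059]
ee_rot: [0.091, 1.778, -0.073]
force: [-0.2, 1.1, -0.1]
width: 0.651
```

Run:
```python
from h import *
im,W=snap('wrist','w11.png'); rackcheck(W,(.3,.56,.05,.35))
im,W=snap('top','t11.png');print('top');[print(*o) for o in hubs(W)]
rackcheck(W,(.3,.56,.05,.35))
s=search_frame('top','rotor_a'); print([(np.round(d['point'],3).tolist(),round(d['p'],2)) for d in s])
plan([(655.2,248.5,306,1.8,0,60)])
```

```text
hub [443.9 209.8  63.6] 1227 far lobe z 25.7 near 43.3 n 8309 ext [375. 186.] [500. 237.]
hub [439.3 156.3  63.8] 953 far lobe z 25.5 near 43.3 n 6248 ext [371. 131.] [495. 183.]
top
[584.1 398. ] [23.7 24.7] 35.4 34.7 109
[ 418.8 -139.3] [126.4  42.9] 4.3 35.9 941
[([0.423, -0.139, 0.031], 0.68)]
now [480.4  62.1 305.7] clock 43.9 w 60.3
[[60,-6,41,30,-1.5,-2.4,-0.2],[60,-5,40,32,-1.5,-2.4,0],[60,-4,39,33,-1.5,-2.4,-0.2],[60,-3,38,34,-1.5,-2.4,-0.2],[60,-1.8,36.2,35.3,-1.5,-2.3,-0.2]]
```

View pics/t11.png

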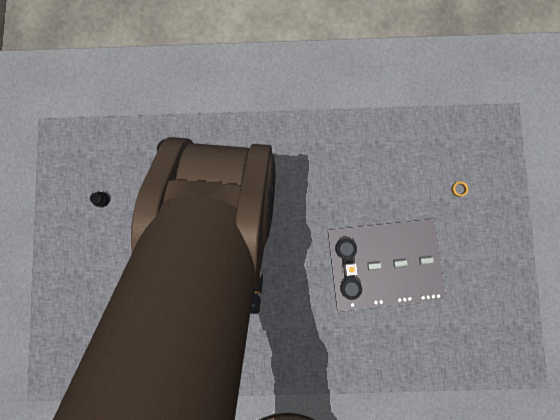

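arm_command(motion=[[60, -6, 41, 30, -1.5, -2.4, -0.2], [60, -5, 40, 32, -1.5, -2.4, 0], [60, -4, 39, 33, -1.5, -2.4, -0.2], [60, -3, 38, 34, -1.5, -2.4, -0.2], [60, -2, 36, 35, -1.5, -2.3, -0.2]])

```text
clock: 44.52
position: [0.6558, 0.2496, 0.3059]
ee_rot: [-0.026, 1.57, 0.026]
force: [1.3, -0.5, -0.7]
width: 0.655
```

arm_command(motion=[[60, 0, 0, 0, 0, 0, 0], [60, 0, 0, 0, 0, 0, 0]])

```text
clock: 44.78
position: [0.6547, 0.2472, 0.3056]
ee_rot: [-0.025, 1.573, 0.023]
force: [-0.2, -0.7, 0.9]
width: 0.655
```

Run:
```python
from h import *
im,W=snap('wrist');print('hubs');[print(*o) for o in hubs(W,.03,.06,100)]
plan([(655.2,248.5,199,1.8,0,60)])
```

```text
hubs
[587.9 396.6] [25.3 23.3] 2.5 34.2 1020
[469.9 264. ] [77.  43.7] 5.8 47.3 3156
[655.3 249. ] [21.  21.6] 2.1 44.2 642
[428.2 216.1] [38.9 54.5] 86.4 42.0 1232
now [654.6 246.4 305.9] clock 44.83 w 60.0
[[60,53,1,0,0,0,0],[60,53.9,1.2,0.8,0,0,0]]
```

arm_command(motion=[[60, 53, 1, 0, 0, 0, 0], [60, 53, 1, 1, 0, 0, 0], [60, 0, 0, 0, 0, 0, 0], [10, 0, 0, 0, 0, 0, 0], [10, 0, 0, 0, 0, 0, 0]])

```text
clock: 45.45
position: [0.6568, 0.2487, 0.2029]
ee_rot: [-0.023, 1.568, 0.024]
force: [-0.3, -0.1, 0.9]
width: 0.484
```

arm_command(motion=[[10, 0, 0, 0, 0, 0, 0], [10, 0, 0, 0, 0, 0, 0], [10, 0, 0, 0, 0, 0, 0], [10, -50, 0, 0, 0, 0, 0], [10, -60, 0, 0, 0, 0, 0]])

```text
clock: 46.08
position: [0.6555, 0.2489, 0.3099]
ee_rot: [-0.025, 1.574, 0.022]
force: [1.4, 0.3, -0.5]
width: 0.238
```

arm_command(motion=[[10, 0, 0, 0, 0, 0, 0], [10, 0, 0, 0, 0, 0, 0]])

```text
clock: 46.32
position: [0.6557, 0.2489, 0.3097]
ee_rot: [-0.024, 1.572, 0.024]
force: [-0.3, 0.1, -2.3]
width: 0.238
```

Run:
```python
from h import *
im,W=snap('wrist')
print('held');[print(*o) for o in blobs(W,.06,.145,(.5,.8,.15,.35),200)]
plan([(424.9,-197.7,310,4.3,0,10),(424.9,-197.7,220,4.3,0,10)])
```

```text
held
[656.  259.9] [655.9 260.1] [127.3  21.4] yaw 1.7 z 122.8 5755
now [655.4 249.  308.8] clock 46.38 w 21.7
[[10,0,-44,-24,-0.3,0,0],[10,0,-44,-25,-0.3,0,0],[10,0,-44,-25,-0.2,0,0],[10,0,-44,-25,-0.3,0,0],[10,0,-43,-25,-0.2,0,0],[10,0,-43,-25,-0.3,0,0],[10,0,-43,-26,-0.2,0,0],[10,0,-43,-26,-0.3,0,0],[10,0,-43,-26,-0.2,0,0],[10,-0.1,-43.3,-26,-0.3,-0.2,0]]
[[10,45,0,0,0,0,0],[10,45,0.1,0,0,0,0]]
```

arm_command(motion=[[10, 0, -44, -24, -0.3, 0, 0], [10, 0, -44, -25, -0.3, 0, 0], [10, 0, -44, -25, -0.2, 0, 0], [10, 0, -44, -25, -0.3, 0, 0], [10, 0, -43, -25, -0.2, 0, 0]])

```text
clock: 47.0
position: [0.5394, 0.0238, 0.3089]
ee_rot: [-0.043, 1.574, 0.041]
force: [-0.2, -0.2, -0.7]
width: 0.235
```

arm_command(motion=[[10, 0, -43, -25, -0.3, 0, 0], [10, 0, -43, -26, -0.2, 0, 0], [10, 0, -43, -26, -0.3, 0, 0], [10, 0, -43, -26, -0.2, 0, 0], [10, 0, -43.3, -26, -0.3, 0, 0]])

```text
clock: 47.62
position: [0.4241, -0.1986, 0.3094]
ee_rot: [-0.06, 1.573, 0.06]
force: [0.3, -0.3, -2.5]
width: 0.232
```

arm_command(motion=[[10, 0, 0, 0, 0, 0, 0], [10, 45, 0, 0, 0, 0, 0], [10, 35, 0, 0, 0, 0, 0], [10, 0, 0, 0, 0, 0, 0], [10, 0, 0, 0, 0, 0, 0]])

```text
clock: 48.25
position: [0.4257, -0.1976, 0.231]
ee_rot: [-0.06, 1.571, 0.059]
force: [1.4, 0.2, -1.7]
width: 0.236
```

Run:
```python
from h import *
plan([(424.9,-197.7,220,4.3,0,10)])
```

```text
now [ 425.7 -197.6  231. ] clock 48.25 w 21.6
[[10,11,0,-0.8,0,0,0]]
```

arm_command(motion=[[10, 6, 0, -0.5, 0, 0, 0], [10, 5, 0, 0, 0, 0, 0], [10, 0, 0, 0, 0, 0, 0], [45, 0, 0, 0, 0, 0, 0], [45, 0, 0, 0, 0, 0, 0]])

```text
clock: 48.88
position: [0.425, -0.1978, 0.2197]
ee_rot: [-0.06, 1.57, 0.059]
force: [0.1, -0.0, -0.7]
width: 0.402
```

arm_command(motion=[[45, 0, 0, 0, 0, 0, 0], [60, -40, 0, 0, 0, 0, 0], [60, -50, 0, 0, 0, 0, 0], [60, 0, -40, 0, 0, 0, 0], [60, 0, -30, 0, 0, 0, 0]])

```text
clock: 49.5
position: [0.4307, -0.2683, 0.3105]
ee_rot: [-0.061, 1.568, 0.06]
force: [1.1, 0.0, -0.2]
width: 0.653
```

arm_command(motion=[[60, 0, 0, 0, 0, 0, 0], [60, 0, 0, 0, 0, 0, 0], [60, 0, 0, 0, 0, 0, 0], [60, 0, 0, 0, 0, 0, 0], [60, 0, 0, 0, 0, 0, 0]])

```text
clock: 50.12
position: [0.4304, -0.2672, 0.3096]
ee_rot: [-0.06, 1.57, 0.06]
force: [0.4, -0.1, -0.2]
width: 0.655
```

Run:
```python
from h import *
im,W=snap('wrist','w12.png'); rackcheck(W)
im,W=snap('top','t12.png');print('rejects');rackcheck(W,(.3,.56,.05,.35)); print('hubs');[print(*o) for o in hubs(W)]
```

```text
hub [ 421.4 -141.6   63.7] 1167 far lobe z 34.1 near 34.1 n 7737 ext [ 358. -166.] [ 485. -116.]
hub [ 426.3 -197.9   63.9] 874 far lobe z 34.1 near 34.2 n 5824 ext [ 363. -223.] [ 490. -173.]
hub None 0 far lobe z None near None n 450 ext [ 420. -268.] [ 437. -241.]
hub None 0 far lobe z None near None n 397 ext [ 425. -324.] [ 442. -296.]
rejects
hub [436.2 269.3  64. ] 146 far lobe z 45.7 near 26.6 n 1066 ext [379. 244.] [505. 303.]
hub [440.9 211.1  63.6] 137 far lobe z 26.3 near 44.1 n 1031 ext [373. 186.] [498. 237.]
hub [435.8 156.3  63.8] 130 far lobe z 26.4 near 43.8 n 994 ext [367. 132.] [492. 184.]
hubs
[584.  397.9] [24.3 24. ] 89.5 34.7 112
[464.1 264.4] [82.  43.4] 5.4 48.7 530
[ 423.9 -197.2] [125.7  43.9] 4.3 35.9 960
[ 418.9 -139.2] [126.2  43. ] 4.0 35.9 943
[412.8 215.9] [41.9 78.5] 88.2 47.0 544
[407.1 161.4] [43.9 78.9] 88.5 46.6 531
```

View pics/t12.png

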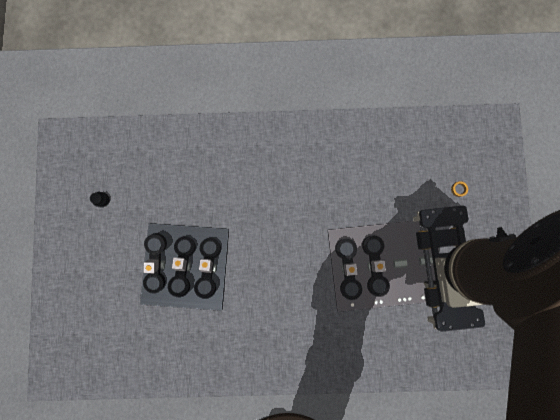

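```bash
python3 -c "
from cell import arm
print(arm.sign_off())"
```

```text
the job is handed in; nothing more can be done
None
```

All five rotors in the scene were tested one at a time, each ended on a rack, and the job is handed in (about 50 s on the robot's clock).

- **Level:** the third and fifth rotors tested stayed level and are on numbered edges 1 and 2. Both ends of each bar were at the same height to within 0.1 mm in the last wrist image, so there is no gap in the row.
- **Tipped:** the first and second rotors tipped away from the robot on edge 1 and lie on reject edges 3 and 2. The fourth tipped towards the robot on edge 2 and lies on reject edge 1. The last top image shows all three still leaning with the heavy end down.
- **Disturbance:** the rotor on reject edge 3 was knocked off about 50 mm sideways partway through. I picked it up and laid it back on the same edge.
- **Contact force:** the wrist read about 32 N at one moment, while laying the first reject. Later rotors were lowered more slowly, with under 4 N.
- **Last checks:** the lens cell was where it started by measurement, and the brass ring looked unmoved in the picture. The gripper was clear and open. The top camera read about 2 mm short in x compared with the wrist camera, so I placed rotors by the wrist readings. No final check failed.

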